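# Gauge the bin's stay bar on the bench micrometer

## Task

The tilt-out bin's flat stay bar needs a matching spare, so gauge its thickness on the bench micrometer: lay the bar flat on the work rest with its blue spot centred under the spindle and let go, then turn the ratchet thimble on top clockwise until it clearly slips on the clamped bar. Feel for the slip and stop within a sixth of a turn after it begins, leaving the bar clamped for the reading. Do not strain the bar against the spindle by force or by turning the graduated drum, and leave the other things on the counter alone.

Things in the scene. Friction and masses are not known exactly. Their poses are not given: they have to be found in the camera images.
- stay_bar: loose flat aluminium bar, 130 long x 18 wide x 6 thick (mm), about 80 g, flat on the counter. Origin: centre of its underside; x along its length to the plain end with the blue spot, z up. The other end (-x) has a 7 mm hole, 10 mm from the end. Taken 40 mm from its middle towards the hole end, the hand stays 85 mm from the spindle axis when the spot is in place.
- spot (a point): the blue measuring spot on the bar's top face, between two blue lines, on the bar's centre line 20 mm from the plain end (45 mm from the bar's middle)
- micrometer: upright bench micrometer, grey cast frame, fixed to the counter. Origin: on the counter under the vertical spindle axis; x points from the open throat to the column (the throat opens to -x, roughly towards the robot), z up. Base 160 x 100 mm, 20 high (x -70 to +90). Column from x = +44 mm on, 44 wide, 140 high. All moving parts lie on the spindle axis.
- anvil (a point): centre of the flush anvil in the top face of the steel work rest, on the spindle axis, 50 mm above the counter; axes as the micrometer. The rest is 8 mm thick, 50 wide, from x = -64 to +24 mm of the axis; a bar held 85 mm out overhangs it there. The spindle's measuring disc, 18 mm across, stands at least 8 mm above the rest at the start, up to 11.5: how far is not measured.
- drum: graduated aluminium drum, 30 mm across, 143 to 159 mm above the counter, below the thimble, with a red line. Carries the spindle: clockwise from above lowers it, 6 mm a turn, drag 0.025 N m when free, rising with the load on the bar. Origin: centre of its underside; z up; x points to its red line. Turned directly it bypasses the ratchet and overloads the bar. Drum and thimble keep their height.
- thimble: knurled dark steel ratchet thimble on top, 24 mm across, 34 tall, 161 to 195 mm above the counter. Origin: centre of its underside, on the axis; z up; x points to its red line. It takes the drum round through a ratchet that slips at about 0.15 N m: once the bar is clamped (some 18 to 27 N) the drum stops and the thimble alone turns on. Anticlockwise backs the spindle off.
- thimble_mark (a point): outer end of the thimble's red line, on its top rim, 12 mm from the axis, 34 mm above the thimble's origin. At the start it stands above the drum's red line; the angle by which it has run ahead clockwise of the drum's line is the slip.
- lunch_box: bystander: clear two-tier lunch box 176 x 116 x 105 mm with blue clips; origin centre of its underside
- sauce_dish: bystander: white sauce dish 96 mm wide, 24 mm high, with two small screws in it; origin centre of its underside
- rice_paddle: bystander: wooden rice paddle 235 mm long, lying flat; origin on its underside near its middle
- mini_cup: bystander: steel mini cup 60 mm wide, 58 mm high; origin centre of its underside
- screwdriver: bystander: screwdriver lying beyond the micrometer; origin on its underside
- spice_jar: bystander: amber spice jar 52 mm wide, 95 mm high; origin centre of its underside
- head (a point): on the spindle axis, 140 mm above the counter: centre of the top of the fixed round head boss, radius 19 mm, 96 to 140 mm high; under it a bushing of radius 9 down to 86.5 mm. A 40 mm wide arm with a flat blank readout (top at 142 mm) joins the head to the column.
Things that resemble listed ones, but are neither listed nor needed, are in the scene too. What is shaped like the micrometer but green is not meant.

How it is judged:
By the outcome, as a careful person would: the job done as asked, in the order asked, and still so for the second after the job is handed in, with the robot touching nothing.
It also fails if it takes over 72 s, if anything falls off the work surface, if the arm or the gripper's body presses on something with over 40 N, if the wrist force passes 120 N, or if a joint passes its speed limit or range.

## Robot

A 6-joint arm with a two-finger parallel gripper is mounted at the origin on the work surface. World frame = base frame: x ahead of the robot, y to its left, z up, the work surface at z = 0. Lengths are in mm, angles in rad, forces in N, time in s.
With the tool pointing down it reaches from about 400 to 925 mm from the base axis. Payload 12.5 kg.
Tool frame: the origin (TCP) lies at the very end of the fingers, on their centre line; the grasp point (between the pads) lies 19 mm behind it; z points along the fingers, y is the line along which they close (so a half turn about z gives the same grasp; the last joint's range is limited). The gripper opens to 95 mm and grips with 3 to 60 N. Pads are 20 mm wide; open, the fingers measure 119 mm over their backs; the gripper's body (75 mm by 180 mm) begins 59 mm behind the grasp point.
Start: joints at [1.083, 0.491, 1.559, -0, 1.092, -0.106], TCP at [232.856, 580.024, 193.061] pointing down, gripper open.
Joint ranges: [-3.1, 3.1], [-0.84, 2.19], [0.05, 2.79], [-1.13, 4.28], [0.06, 2.93], [-2.69, 2.69]. Speed limits (rad/s): [2.22, 2.22, 2.79, 3.14, 3.14, 3.14].

## Interface

Orientations are given as [roll, pitch, yaw] about the fixed x, y, z axes, in that order (R = Rz(yaw) Ry(pitch) Rx(roll)).
In Python, from cell import * gives the robot as it stands.
- The arm moves only by the tool step_arm, never from a script. Its argument "plan" is a list of rows, each an object of numbers: "x", "y", "z": the shift along the tool's x, y, z in units of 25 mm (1.0 is 25 mm); "rx", "ry", "rz": the turn, a rotation vector about the tool's x, y, z in units of 0.1 rad (1.0 is 0.1 rad). In form: [{"x": .., "y": .., "z": .., "rx": .., "ry": .., "rz": ..}, ...]. A call has exactly 10 rows; each row shifts and turns the commanded pose from where the row before left it, along the tool's axes as they then stand; what a row does not reach is not made up. A row lasts 1/12 s, in which the tool goes at most 41.7 mm and 7.16 degrees, less where a joint would pass 70% of its speed; a pose out of reach is approached as far as the arm can. A call with a number of a shift or a turn outside -1 to 1 is refused whole. A call with a gripper value outside its range is refused whole. "jaw" is the closure, from -1 (fully open) to 1 (shut), so that 0 is half open, set as the call begins (left out, the last holds). The fingers move at their own pace and stop on an object; the grip force is fixed at half the most. Time passes only in rows, so rows that do not move let the fingers close, or fill a call up. It gives the time, the measured TCP pose, the force, the opening and the grip force at its end, in the units of the state.
- state(): the state, without advancing time (a new reading comes with each control period).
- read_camera(name): name is "side" or "top"; returns a dict with "image" (420x560x3 uint8, red, green, blue), "depth" (420x560 float32, mm along the optical axis (not along the pixel's ray), 0 where there is no reading), "vfov" (degrees; the focal length in pixels is half the picture's height over the tangent of half this angle, whatever the lens; pixels are square), "cx", "cy" (the principal point, pixels), "R" (3x3) and "t" (3): a world point X has camera coordinates R X + t. Camera axes: x right, y down, z forward; pixel columns grow to the right and rows downward; lengths in mm; the calibration is good to about 2 mm. A picture is of the moment at which its call begins.
- job_done(): hands the job in; it is judged then, once.
The state is a dict: "t": time; "joints": joint angles; "qvel": joint speeds; "tau": joint torques, N m; "eef_pos": TCP position; "tcp_rot": TCP orientation; "ft_force": force on the tool from outside, world axes, zero at the start; "moment": the same for the moment, N m; "opening": opening from 0.0 (shut) to 1.0 (fully open); "grip_force": force on a finger pad.
Only numpy, scipy, OpenCV 4.12 (cv2) and the standard library are available. Lean on these libraries where they do the work, as an engineer would, in place of code of your own. Each camera call takes 0.05 s, during which the arm holds its last target. There are 200 camera calls.

## Working session

There is one attempt and no reset: what is moved stays moved. The work goes in short steps, Python scripts to look and compute and a tool call to move; the robot and the scene stay as the last step left them, time stands still between calls to the robot, and variables do not carry over. Pictures are saved under pics/ and viewed, at most 10 in all, crops included, and the job is handed in when it is done.

Besides the shell and the picture viewer there is one more tool, called after "Request:" as a command line: name --argument value ..., lists and objects as JSON in quotes. step_arm: Moves the arm, as the interface text tells. Shifts and turns lie within -1 to 1; 1 stands for 25 mm of shift or 0.1 rad of turn. Its arguments: {"type":"object","properties":{"plan":{"type":"array","items":{"type":"object","properties":{"x":{"type":"number"},"y":{"type":"number"},"z":{"type":"number"},"rx":{"type":"number"},"ry":{"type":"number"},"rz":{"type":"number"}}}},"jaw":{"type":"number"}},"required":["plan"]}

```bash
mkdir -p pics; cat > h.py <<'E'
from cell import *
import numpy as np, cv2, pickle
def cam(n,save=None):
    c=read_camera(n); c['f']=c['image'].shape[0]/2/np.tan(np.radians(c['vfov'])/2)
    if save: cv2.imwrite('pics/'+save,c['image'][:,:,::-1])
    pickle.dump(c,open(n+'.pkl','wb')); return c
def ld(n): return pickle.load(open(n+'.pkl','rb'))
def cloud(c):
    v,u=np.indices(c['depth'].shape); d=c['depth'].astype(float)
    P=np.stack([(u-c['cx'])/c['f']*d,(v-c['cy'])/c['f']*d,d],-1)
    P=(P-c['t'])@np.array(c['R']); P[d==0]=np.nan; return P
def proj(c,X):
    p=np.array(c['R'])@np.array(X)+c['t']; return c['f']*p[:2]/p[2]+[c['cx'],c['cy']]
def ray(c,u,v,z):
    R=np.array(c['R']); o=-R.T@c['t']; d=R.T@np.array([(u-c['cx'])/c['f'],(v-c['cy'])/c['f'],1]); return o+d*(z-o[2])/d[2]
E
python3 - <<'E'
from h import *
a=cam('side'); b=cam('top'); cv2.imwrite('pics/a.png',a['image'][:,:,::-1]); cv2.imwrite('pics/b.png',b['image'][:,:,::-1])
for c in(a,b): print(c['vfov'],-np.array(c['R']).T@c['t'],c['R'])
print(state())
E
```

```text
53.49221221112693 [ 456.01333095 -736.6740024   700.07703201] [[ 9.95360976e-01 -9.62099486e-02 -4.15246310e-04]
 [-5.40446711e-02 -5.55549786e-01 -8.29725020e-01]
 [ 7.95971115e-02  8.25898348e-01 -5.58172213e-01]]
53.06642049519458 [ 371.96634948  106.87639028 1189.75333849] [[ 0.00161439 -0.99941099  0.03427932]
 [-0.99211847 -0.00589569 -0.12516463]
 [ 0.12529301 -0.03380708 -0.99154362]]
{'t': 0.1, 'joints': array([ 1.08340805e+00,  4.91488961e-01,  1.55940090e+00,  2.86664598e-05,
        1.09172275e+00, -1.05596547e-01]), 'qvel': array([-0.00129973, -0.00080302, -0.0023366 ,  0.00105519, -0.00030797,
       -0.00150874]), 'tau': array([ 1.71565836e-03, -6.13626122e+01, -2.58604610e+01,  6.93353964e-02,
        4.70776227e-02,  1.07876937e-05]), 'eef_pos': array([232.71783062, 579.79045762, 192.52234704]), 'tcp_rot': array([-3.14058106e+00, -1.32788061e-04,  2.75978763e+00]), 'ft_force': array([ 0.15158907, -0.01863803,  0.61221402]), 'moment': array([ 0.06392553, -0.03525325, -0.02381306]), 'grip_force': 0.0, 'opening': 0.9996295987438137}
```

View pics/a.png

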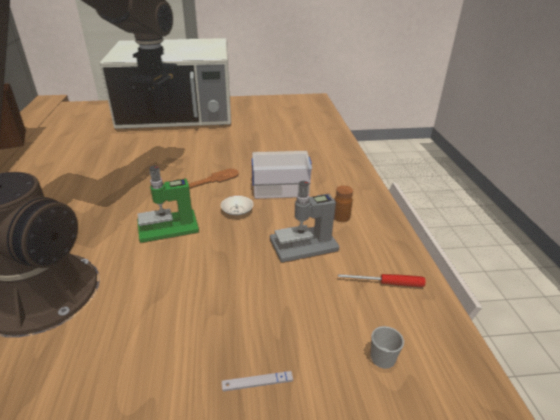

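View pics/b.png

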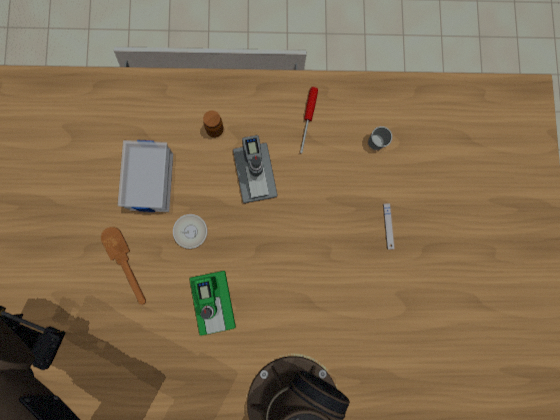

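Side: bar at (257,381) with hole at (228,384), spot at (281,377). The grey micrometer is at (303,225). The green look-alike at (167,210) is excluded by colour. Top: bar at (389,226), grey micrometer at (255,170). I'll confirm both in one enlarged crop.

```bash
python3 - <<'E'
from h import *
a=ld('side');b=ld('top')
def cr(c,x,y,w,h,s): return cv2.resize(c['image'][y:y+h,x:x+w,::-1],None,fx=s,fy=s,interpolation=cv2.INTER_CUBIC)
im=np.vstack([np.hstack([cr(b,230,130,50,75,4),cr(b,365,195,50,75,4),cr(a,265,170,80,75,4)]),cr(a,210,360,90,36,8)])if 0 else None
top=np.hstack([cr(b,230,130,50,75,4),cr(b,365,195,50,75,4),cr(a,265,175,90,75,4)])
bot=cr(a,210,362,95,35,8); bot=cv2.copyMakeBorder(bot,0,0,0,0,0)
W=max(top.shape[1],bot.shape[1]); f=lambda i:cv2.copyMakeBorder(i,0,0,0,W-i.shape[1],0)
cv2.imwrite('pics/c.png',np.vstack([f(top),f(bot)])); 
# bar segmentation
for n,c,(x,y,w,h) in(('top',b,(370,195,40,65)),('side',a,(210,362,95,35))):
    hsv=cv2.cvtColor(c['image'],cv2.COLOR_RGB2HSV).astype(int); m=np.zeros(hsv.shape[:2],bool)
    im=c['image'].astype(int); m[y:y+h,x:x+w]=((im[...,0]-im[...,2])<25)[y:y+h,x:x+w]
    _,l,st,_=cv2.connectedComponentsWithStats(m.astype(np.uint8)); k=1+np.argmax(st[1:,4]); m=l==k
    v,u=np.nonzero(m); P=np.array([ray(c,i,j,6)[:2] for i,j in zip(u,v)]).astype(np.float32)
    print(n,st[k],cv2.minAreaRect(P),np.nanmedian(cloud(c)[m][:,2]))
    bl=m&((im[...,2]-im[...,0])>30); v,u=np.nonzero(bl); print('blue',len(u),u.mean(),v.mean(),ray(c,u.mean(),v.mean(),6))
# micrometer
Pa=cloud(a);Pb=cloud(b)
for n,P in(('s',Pa),('t',Pb)):
  Q=P.reshape(-1,3); R=Q[(Q[:,0]>520)&(Q[:,0]<900)&(Q[:,1]>100)&(Q[:,1]<320)]
  for lo,hi in((14,24),(45,54),(130,144),(186,200)):
    S=R[(R[:,2]>lo)&(R[:,2]<hi)]; 
    if len(S)>3: print(n,lo,len(S),S.mean(0),cv2.minAreaRect(S[:,:2].astype(np.float32)))
E
```

```text
top [383 204  11  45 307] ((480.9034118652344, -278.1598205566406), (127.11150360107422, 19.820043563842773), 3.3601996898651123) 5.265216445899771
blue 6 388.0 210.5 [ 525.05425866 -278.74479314    6.        ]
side [222 372  70  19 675] ((479.64697265625, -279.2169189453125), (128.20089721679688, 20.063274383544922), 3.5524837970733643) 6.425991758556742
blue 2 283.5 376.5 [ 529.24475533 -275.79608003    6.        ]
s 14 177 [649.61629039 144.01588599  19.7571563 ] ((673.4501953125, 138.6053009033203), (258.152587890625, 94.3375244140625), 20.972209930419922)
s 45 213 [629.93279663 127.43490532  50.22757811] ((674.3779296875, 143.54067993164062), (251.57127380371094, 65.42980194091797), 28.04404067993164)
s 130 165 [665.61409124 113.43279775 140.98381376] ((650.1997680664062, 117.97876739501953), (35.68413162231445, 99.078369140625), 89.99836730957031)
s 186 26 [617.76197927 105.18102432 195.09444047] ((619.0439453125, 106.81388092041016), (22.374267578125, 12.403129577636719), 2.7073934078216553)
t 14 544 [625.2468791  141.42908482  19.12166927] ((656.404296875, 156.23585510253906), (240.44264221191406, 69.67745208740234), 28.098899841308594)
t 45 216 [607.48546147 123.06123399  49.4470656 ] ((663.3964233398438, 159.6822509765625), (243.3390655517578, 46.03245544433594), 34.19654083251953)
t 130 311 [664.21230062 117.00413772 139.44928731] ((650.7874755859375, 119.14037322998047), (97.05925750732422, 36.02232360839844), 0.309750497341156)
t 186 52 [619.6443993  106.44456886 193.9503439 ] ((620.2921752929688, 107.42359924316406), (24.208404541015625, 12.136652946472168), 0.34191465377807617)
```

View pics/c.png

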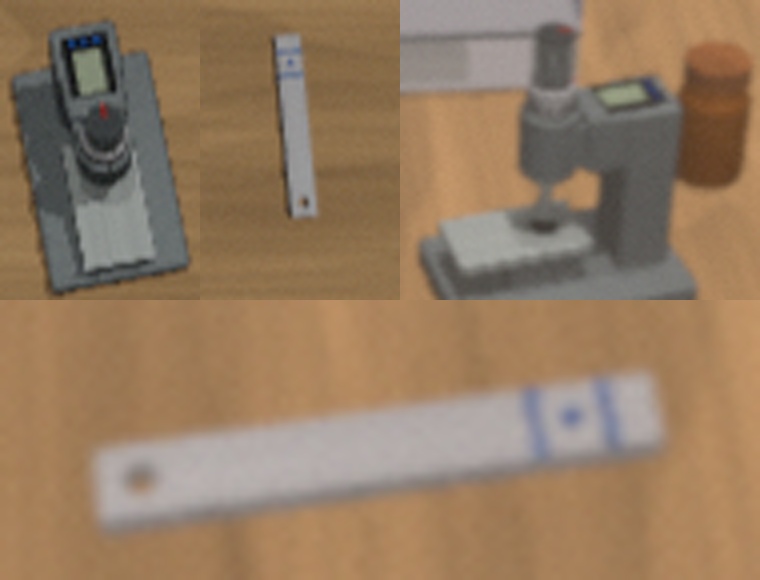

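The crop confirms it: the only flat bar has the hole at its near/left end and the blue spot between two lines at the other. The grey micrometer's throat opens toward the robot. Next I'll refine the poses and plan the arc.

```bash
cat >> h.py <<'E'
from scipy.spatial.transform import Rotation as Ro
def Rt(rpy): return Ro.from_euler('xyz',rpy).as_matrix()
def need(p,rpy,n):  # constant body twist in n rows, units
    from scipy.linalg import logm
    s=state(); T=np.eye(4);T[:3,:3]=Rt(s['tcp_rot']);T[:3,3]=s['eef_pos']
    G=np.eye(4);G[:3,:3]=Rt(rpy);G[:3,3]=p
    D=np.linalg.inv(T)@G; L=np.real(logm(D))/n
    # discrete row: shift then turn, along tool axes before row
    from scipy.linalg import expm
    E=expm(L); print('per row xyz',np.round(E[:3,3]/25,3),'r',np.round(Ro.from_matrix(E[:3,:3]).as_rotvec()*10,3),'n',n)
def st():
    s=state(); print({k:np.round(s[k],3) for k in('t','joints','eef_pos','tcp_rot','ft_force','moment','grip_force','opening')})
E
python3 - <<'E'
from h import *
from scipy.optimize import least_squares
a=ld('side');b=ld('top')
print('spot',ray(a,280.9,376.1,6),ray(b,387.1,210.3,6))
for n,c in(('s',a),('t',b)):
  Q=cloud(c).reshape(-1,3); Q=Q[np.hypot(Q[:,0]-620,Q[:,1]-98)<115]
  for lo,hi in((17,23),(46,53),(137,144),(189,200)):
    S=Q[(Q[:,2]>lo)&(Q[:,2]<hi)]; print(n,lo,len(S),np.median(S[:,2]),cv2.minAreaRect(S[:,:2].astype(np.float32)))
    if lo==189: print('ax',S.min(0),S.max(0),S.mean(0))
cr=[((48,290),(-70,50,20)),((188,263),(-70,-50,20)),((12,75),(90,50,20)),((150,53),(90,-50,20)),((85,271),(-64,25,50)),((153,262),(-64,-25,50))]
px=[(230+u/4-.4,130+v/4-.4) for (u,v),_ in cr]
def f(q):
  r=[]
  for p,(_,(x,y,z)) in zip(px,cr): r+=list(proj(b,[q[0]+x*np.cos(q[2])-y*np.sin(q[2]),q[1]+x*np.sin(q[2])+y*np.cos(q[2]),z])-p)
  return r
s=least_squares(f,[620,98,.18]); print(s.x,np.round(s.fun,1))
yaw=.06; need([481-40*np.cos(yaw),-278.7-40*np.sin(yaw),193],[np.pi,0,yaw],50)
E
```

```text
spot [ 524.53975188 -274.50706353    6.        ] [ 525.61687657 -276.1569217     6.        ]
s 17 751 20.283794282622093 ((628.9602661132812, 102.54356384277344), (161.15933227539062, 101.73873901367188), 11.194231986999512)
s 46 462 50.46765512118988 ((624.5592651367188, 105.04283905029297), (140.33518981933594, 56.362579345703125), 13.810495376586914)
s 137 283 140.69495233449766 ((651.0194702148438, 104.3556900024414), (96.40553283691406, 46.53992462158203), 18.7691707611084)
s 189 61 195.36117914300576 ((619.044677734375, 101.332763671875), (22.381031036376953, 21.493852615356445), 80.92300415039062)
ax [608.13062924  90.13148198 189.13510133] [630.34168845 112.94083778 197.651126  ] [619.07851821  98.89195328 194.37791469]
t 17 791 19.60462075013866 ((629.4900512695312, 104.66073608398438), (158.70452880859375, 98.79051208496094), 11.177553176879883)
t 46 375 49.731523476762 ((611.1644897460938, 100.69580078125), (109.78138732910156, 49.45217514038086), 11.497983932495117)
t 137 353 139.8947251767296 ((649.9817504882812, 108.24650573730469), (97.58876037597656, 42.91158676147461), 11.318035125732422)
t 189 81 193.98724889046585 ((620.2581787109375, 102.51902770996094), (22.358661651611328, 22.95626449584961), 48.42864227294922)
ax [608.20993947  91.61357784 189.56518586] [632.4324623  113.50697422 197.51807104] [619.7652029  102.71388361 193.86319327]
[6.20792279e+02 1.02576939e+02 1.77672466e-01] [ 0.3  0.5  0.3  1.3 -0.1 -0.5 -0.1 -0.6 -0.6  0.   0.3 -0.8]
per row xyz [-0.913  0.356 -0.   ] r [-0.    0.    0.54] n 50
```

Request:
step_arm --jaw -1 --plan '[{"x": -0.91,"y": 0.36,"z": -0.5,"rz": 0.54},{"x": -0.91,"y": 0.36,"z": -0.5,"rz": 0.54},{"x": -0.91,"y": 0.36,"z": -0.5,"rz": 0.54},{"x": -0.91,"y": 0.36,"z": -0.5,"rz": 0.54},{"x": -0.91,"y": 0.36,"z": -0.5,"rz": 0.54},{"x": -0.91,"y": 0.36,"z": -0.5,"rz": 0.54},{"x": -0.91,"y": 0.36,"z": -0.5,"rz": 0.54},{"x": -0.91,"y": 0.36,"z": -0.5,"rz": 0.54},{"x": -0.91,"y": 0.36,"z": -0.5,"rz": 0.54},{"x": -0.91,"y": 0.36,"z": -0.5,"rz": 0.54}]'

```text
schema error: expected keys x, y, z, rx, ry, rz
```

Request:
step_arm --plan '[{"x": -0.91,"y": 0.36,"rz": 0.54},{"x": -0.91,"y": 0.36,"rz": 0.54},{"x": -0.91,"y": 0.36,"rz": 0.54},{"x": -0.91,"y": 0.36,"rz": 0.54},{"x": -0.91,"y": 0.36,"rz": 0.54},{"x": -0.91,"y": 0.36,"rz": 0.54},{"x": -0.91,"y": 0.36,"rz": 0.54},{"x": -0.91,"y": 0.36,"rz": 0.54},{"x": -0.91,"y": 0.36,"rz": 0.54},{"x": -0.91,"y": 0.36,"rz": 0.54}]'

```text
schema error: expected keys x, y, z, rx, ry, rz
```

Request:
step_arm --plan '[{"x": -0.91,"y": 0.36,"rz": 0.54},{"x": -0.91,"y": 0.36,"rz": 0.54},{"x": -0.91,"y": 0.36,"rz": 0.54},{"x": -0.91,"y": 0.36,"rz": 0.54},{"x": -0.91,"y": 0.36,"rz": 0.54},{"x": -0.91,"y": 0.36,"rz": 0.54},{"x": -0.91,"y": 0.36,"rz": 0.54},{"x": -0.91,"y": 0.36,"rz": 0.54},{"x": -0.91,"y": 0.36,"rz": 0.54},{"x": -0.91,"y": 0.36,"rz": 0.54}]'

```text
schema error: expected keys x, y, z, rx, ry, rz
```

```bash
python3 - <<'E'
from h import *
st(); need([440.3,-281,60],[np.pi,0,.06],20)
E
```

```text
{'t': np.float64(0.1), 'joints': array([ 1.083,  0.491,  1.559,  0.   ,  1.092, -0.106]), 'eef_pos': array([232.718, 579.79 , 192.522]), 'tcp_rot': array([-3.141, -0.   ,  2.76 ]), 'ft_force': array([ 0.152, -0.019,  0.612]), 'moment': array([ 0.064, -0.035, -0.024]), 'grip_force': np.float64(0.0), 'opening': np.float64(1.0)}
per row xyz [-2.316  0.794  0.265] r [-0.00e+00  1.00e-03  1.35e+00] n 20
```

All six keys are required, so I'll resend.

Request:
step_arm --jaw -1 --plan '[{"x": -0.91,"y": 0.36,"z": -0.5,"rx": 0,"ry": 0,"rz": 0.54},{"x": -0.91,"y": 0.36,"z": -0.5,"rx": 0,"ry": 0,"rz": 0.54},{"x": -0.91,"y": 0.36,"z": -0.5,"rx": 0,"ry": 0,"rz": 0.54},{"x": -0.91,"y": 0.36,"z": -0.5,"rx": 0,"ry": 0,"rz": 0.54},{"x": -0.91,"y": 0.36,"z": -0.5,"rx": 0,"ry": 0,"rz": 0.54},{"x": -0.91,"y": 0.36,"z": -0.5,"rx": 0,"ry": 0,"rz": 0.54},{"x": -0.91,"y": 0.36,"z": -0.5,"rx": 0,"ry": 0,"rz": 0.54},{"x": -0.91,"y": 0.36,"z": -0.5,"rx": 0,"ry": 0,"rz": 0.54},{"x": -0.91,"y": 0.36,"z": -0.5,"rx": 0,"ry": 0,"rz": 0.54},{"x": -0.91,"y": 0.36,"z": -0.5,"rx": 0,"ry": 0,"rz": 0.54}]'

```text
t: 0.93
eef_pos: [468.2, 520.1, 318.1]
tcp_rot: [-3.141, 0.0, 2.217]
ft_force: [-0.6, 0.5, 0.8]
opening: 1.002
grip_force: 0.0
```

Request:
step_arm --plan '[{"x": -0.91,"y": 0.36,"z": 0,"rx": 0,"ry": 0,"rz": 0.54},{"x": -0.91,"y": 0.36,"z": 0,"rx": 0,"ry": 0,"rz": 0.54},{"x": -0.91,"y": 0.36,"z": 0,"rx": 0,"ry": 0,"rz": 0.54},{"x": -0.91,"y": 0.36,"z": 0,"rx": 0,"ry": 0,"rz": 0.54},{"x": -0.91,"y": 0.36,"z": 0,"rx": 0,"ry": 0,"rz": 0.54},{"x": -0.91,"y": 0.36,"z": 0,"rx": 0,"ry": 0,"rz": 0.54},{"x": -0.91,"y": 0.36,"z": 0,"rx": 0,"ry": 0,"rz": 0.54},{"x": -0.91,"y": 0.36,"z": 0,"rx": 0,"ry": 0,"rz": 0.54},{"x": -0.91,"y": 0.36,"z": 0,"rx": 0,"ry": 0,"rz": 0.54},{"x": -0.91,"y": 0.36,"z": 0,"rx": 0,"ry": 0,"rz": 0.54}]'

```text
t: 1.77
eef_pos: [638.2, 348.3, 317.3]
tcp_rot: [-3.141, 0.0, 1.677]
ft_force: [0.3, 1.1, -0.9]
opening: 0.997
grip_force: 0.0
```

Request:
step_arm --plan '[{"x": -0.91,"y": 0.36,"z": 0,"rx": 0,"ry": 0,"rz": 0.54},{"x": -0.91,"y": 0.36,"z": 0,"rx": 0,"ry": 0,"rz": 0.54},{"x": -0.91,"y": 0.36,"z": 0,"rx": 0,"ry": 0,"rz": 0.54},{"x": -0.91,"y": 0.36,"z": 0,"rx": 0,"ry": 0,"rz": 0.54},{"x": -0.91,"y": 0.36,"z": 0,"rx": 0,"ry": 0,"rz": 0.54},{"x": -0.91,"y": 0.36,"z": 0,"rx": 0,"ry": 0,"rz": 0.54},{"x": -0.91,"y": 0.36,"z": 0,"rx": 0,"ry": 0,"rz": 0.54},{"x": -0.91,"y": 0.36,"z": 0,"rx": 0,"ry": 0,"rz": 0.54},{"x": -0.91,"y": 0.36,"z": 0,"rx": 0,"ry": 0,"rz": 0.54},{"x": -0.91,"y": 0.36,"z": 0,"rx": 0,"ry": 0,"rz": 0.54}]'

```text
t: 2.6
eef_pos: [695.7, 113.4, 317.4]
tcp_rot: [-3.141, 0.0, 1.137]
ft_force: [0.0, -0.3, 0.3]
opening: 1.003
grip_force: 0.0
```

```bash
python3 - <<'E'
from h import *
st(); need([440.3,-281,60],[np.pi,0,.06],20)
E
```

```text
{'t': np.float64(2.6), 'joints': array([0.068, 0.535, 1.153, 0.   , 1.455, 0.502]), 'eef_pos': array([695.747, 113.404, 317.372]), 'tcp_rot': array([-3.141,  0.   ,  1.137]), 'ft_force': array([ 0.038, -0.322,  0.305]), 'moment': array([-0.076,  0.12 , -0.049]), 'grip_force': np.float64(0.0), 'opening': np.float64(1.003)}
per row xyz [-0.92   0.358  0.515] r [-0.     0.     0.539] n 20
```

Request:
step_arm --plan '[{"x": -0.92,"y": 0.36,"z": 0.5,"rx": 0,"ry": 0,"rz": 0.54},{"x": -0.92,"y": 0.36,"z": 0.5,"rx": 0,"ry": 0,"rz": 0.54},{"x": -0.92,"y": 0.36,"z": 0.5,"rx": 0,"ry": 0,"rz": 0.54},{"x": -0.92,"y": 0.36,"z": 0.5,"rx": 0,"ry": 0,"rz": 0.54},{"x": -0.92,"y": 0.36,"z": 0.5,"rx": 0,"ry": 0,"rz": 0.54},{"x": -0.92,"y": 0.36,"z": 0.5,"rx": 0,"ry": 0,"rz": 0.54},{"x": -0.92,"y": 0.36,"z": 0.5,"rx": 0,"ry": 0,"rz": 0.54},{"x": -0.92,"y": 0.36,"z": 0.5,"rx": 0,"ry": 0,"rz": 0.54},{"x": -0.92,"y": 0.36,"z": 0.5,"rx": 0,"ry": 0,"rz": 0.54},{"x": -0.92,"y": 0.36,"z": 0.5,"rx": 0,"ry": 0,"rz": 0.54}]'

```text
t: 3.43
eef_pos: [622.7, -119.4, 192.0]
tcp_rot: [-3.141, 0.0, 0.597]
ft_force: [1.2, -0.8, -0.3]
opening: 1.0
grip_force: 0.0
```

Request:
step_arm --plan '[{"x": -0.92,"y": 0.36,"z": 0.5,"rx": 0,"ry": 0,"rz": 0.54},{"x": -0.92,"y": 0.36,"z": 0.5,"rx": 0,"ry": 0,"rz": 0.54},{"x": -0.92,"y": 0.36,"z": 0.5,"rx": 0,"ry": 0,"rz": 0.54},{"x": -0.92,"y": 0.36,"z": 0.5,"rx": 0,"ry": 0,"rz": 0.54},{"x": -0.92,"y": 0.36,"z": 0.5,"rx": 0,"ry": 0,"rz": 0.54},{"x": -0.92,"y": 0.36,"z": 0.5,"rx": 0,"ry": 0,"rz": 0.54},{"x": -0.92,"y": 0.36,"z": 0.5,"rx": 0,"ry": 0,"rz": 0.54},{"x": -0.92,"y": 0.36,"z": 0.5,"rx": 0,"ry": 0,"rz": 0.54},{"x": -0.92,"y": 0.36,"z": 0.5,"rx": 0,"ry": 0,"rz": 0.54},{"x": -0.92,"y": 0.36,"z": 0.5,"rx": 0,"ry": 0,"rz": 0.54}]'

```text
t: 4.27
eef_pos: [440.5, -281.6, 67.3]
tcp_rot: [-3.141, 0.0, 0.057]
ft_force: [1.2, -0.8, 0.2]
opening: 0.998
grip_force: 0.0
```

```bash
python3 - <<'E'
from h import *
st(); need([440.3,-281,2],[np.pi,0,.06],10)
E
```

```text
{'t': np.float64(4.267), 'joints': array([-0.695,  0.52 ,  1.935,  0.   ,  0.687,  0.818]), 'eef_pos': array([ 440.453, -281.632,   67.326]), 'tcp_rot': array([-3.141,  0.   ,  0.057]), 'ft_force': array([ 1.151, -0.779,  0.159]), 'moment': array([-0.056,  0.188, -0.036]), 'grip_force': np.float64(0.0), 'opening': np.float64(0.998)}
per row xyz [-0.    -0.003  0.261] r [-0.     0.    -0.003] n 10
```

Request:
step_arm --plan '[{"x": 0,"y": 0,"z": 0.4,"rx": 0,"ry": 0,"rz": 0},{"x": 0,"y": 0,"z": 0.4,"rx": 0,"ry": 0,"rz": 0},{"x": 0,"y": 0,"z": 0.4,"rx": 0,"ry": 0,"rz": 0},{"x": 0,"y": 0,"z": 0.4,"rx": 0,"ry": 0,"rz": 0},{"x": 0,"y": 0,"z": 0.4,"rx": 0,"ry": 0,"rz": 0},{"x": 0,"y": 0,"z": 0.3,"rx": 0,"ry": 0,"rz": 0},{"x": 0,"y": 0,"z": 0.2,"rx": 0,"ry": 0,"rz": 0},{"x": 0,"y": 0,"z": 0.12,"rx": 0,"ry": 0,"rz": 0},{"x": 0,"y": 0,"z": 0,"rx": 0,"ry": 0,"rz": 0},{"x": 0,"y": 0,"z": 0,"rx": 0,"ry": 0,"rz": 0}]'

```text
t: 5.1
eef_pos: [441.7, -281.1, 2.6]
tcp_rot: [3.142, -0.0, 0.06]
ft_force: [0.9, -0.7, -0.6]
opening: 0.996
grip_force: 0.0
```

Request:
step_arm --jaw 1 --plan '[{"x": 0,"y": 0,"z": 0,"rx": 0,"ry": 0,"rz": 0},{"x": 0,"y": 0,"z": 0,"rx": 0,"ry": 0,"rz": 0},{"x": 0,"y": 0,"z": 0,"rx": 0,"ry": 0,"rz": 0},{"x": 0,"y": 0,"z": 0,"rx": 0,"ry": 0,"rz": 0},{"x": 0,"y": 0,"z": 0,"rx": 0,"ry": 0,"rz": 0},{"x": 0,"y": 0,"z": 0,"rx": 0,"ry": 0,"rz": 0},{"x": 0,"y": 0,"z": 0,"rx": 0,"ry": 0,"rz": 0},{"x": 0,"y": 0,"z": 0,"rx": 0,"ry": 0,"rz": 0},{"x": 0,"y": 0,"z": 0,"rx": 0,"ry": 0,"rz": 0},{"x": 0,"y": 0,"z": 0,"rx": 0,"ry": 0,"rz": 0}]'

```text
t: 5.93
eef_pos: [441.5, -281.1, 2.5]
tcp_rot: [-3.142, -0.0, 0.06]
ft_force: [0.5, -0.2, -0.2]
opening: 0.354
grip_force: 0.0
```

```bash
python3 - <<'E'
from h import *
st()
E
```

```text
{'t': np.float64(5.933), 'joints': array([-0.693,  0.63 ,  1.974,  0.   ,  0.538,  0.818]), 'eef_pos': array([ 441.534, -281.06 ,    2.492]), 'tcp_rot': array([-3.142, -0.   ,  0.06 ]), 'ft_force': array([ 0.466, -0.214, -0.154]), 'moment': array([-0.051,  0.143,  0.012]), 'grip_force': np.float64(0.0), 'opening': np.float64(0.354)}
```

Request:
step_arm --plan '[{"x": 0,"y": 0,"z": 0.05,"rx": 0,"ry": 0,"rz": 0},{"x": 0,"y": 0,"z": 0,"rx": 0,"ry": 0,"rz": 0},{"x": 0,"y": 0,"z": 0,"rx": 0,"ry": 0,"rz": 0},{"x": 0,"y": 0,"z": 0,"rx": 0,"ry": 0,"rz": 0},{"x": 0,"y": 0,"z": 0,"rx": 0,"ry": 0,"rz": 0},{"x": 0,"y": 0,"z": 0,"rx": 0,"ry": 0,"rz": 0},{"x": 0,"y": 0,"z": 0,"rx": 0,"ry": 0,"rz": 0},{"x": 0,"y": 0,"z": 0,"rx": 0,"ry": 0,"rz": 0},{"x": 0,"y": 0,"z": 0,"rx": 0,"ry": 0,"rz": 0},{"x": 0,"y": 0,"z": 0,"rx": 0,"ry": 0,"rz": 0}]'

```text
t: 6.77
eef_pos: [441.5, -281.1, 1.3]
tcp_rot: [-3.142, -0.0, 0.06]
ft_force: [-0.3, 0.1, 0.0]
opening: 0.003
grip_force: 0.0
```

Request:
step_arm --plan '[{"x": 0,"y": 0,"z": -0.3,"rx": 0,"ry": 0,"rz": 0},{"x": 0,"y": 0,"z": -0.5,"rx": 0,"ry": 0,"rz": 0},{"x": 0,"y": 0,"z": -0.5,"rx": 0,"ry": 0,"rz": 0},{"x": 0,"y": 0,"z": -0.5,"rx": 0,"ry": 0,"rz": 0},{"x": 0,"y": 0,"z": -0.5,"rx": 0,"ry": 0,"rz": 0},{"x": 0,"y": 0,"z": -0.5,"rx": 0,"ry": 0,"rz": 0},{"x": 0,"y": 0,"z": -0.4,"rx": 0,"ry": 0,"rz": 0},{"x": 0,"y": 0,"z": -0.3,"rx": 0,"ry": 0,"rz": 0},{"x": 0,"y": 0,"z": 0,"rx": 0,"ry": 0,"rz": 0},{"x": 0,"y": 0,"z": 0,"rx": 0,"ry": 0,"rz": 0}]'

```text
t: 7.6
eef_pos: [441.6, -281.1, 88.9]
tcp_rot: [3.141, -0.0, 0.06]
ft_force: [0.2, -0.6, 0.8]
opening: 0.006
grip_force: 0.0
```

```bash
python3 - <<'E'
from h import *
st(); a=cam('side'); b=cam('top')
s=state();p=s['eef_pos']
ims=[]
for c in (a,b):
    u,v=proj(c,p+np.array([40,0,0])).astype(int); k=c['image'][max(v-38,0):v+38,max(u-50,0):u+50,::-1]; print(max(u-50,0),max(v-38,0)); ims.append(cv2.resize(k,(400,304),interpolation=cv2.INTER_CUBIC))
cv2.imwrite('pics/d.png',np.hstack(ims))
d=np.array([np.cos(.195),np.sin(.195)]); ax=np.array([619.6,102])
for r in(85,120): print(r,ax-d*r)
E
```

```text
{'t': np.float64(7.6), 'joints': array([-0.693,  0.487,  1.917,  0.   ,  0.738,  0.818]), 'eef_pos': array([ 441.558, -281.104,   88.941]), 'tcp_rot': array([ 3.141, -0.   ,  0.06 ]), 'ft_force': array([ 0.162, -0.626,  0.827]), 'moment': array([-0.073,  0.186, -0.012]), 'grip_force': np.float64(0.0), 'opening': np.float64(0.006)}
207 314
349 184
85 [536.21094809  85.52984453]
120 [501.87427965  78.7480158 ]
```

View pics/d.png

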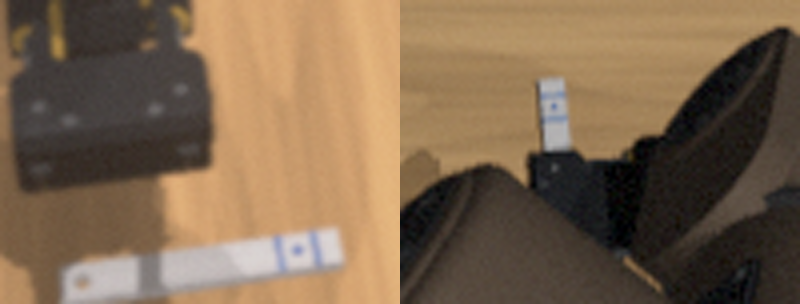

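The bar was missed: the jaw shut to 0.003 and the bar is unmoved, with its spot still at side (281.5,376.5). I need to see where the fingers really are.

```bash
python3 - <<'E'
from h import *
a=ld('side');b=ld('top');p=state()['eef_pos']
im=a['image'][:,:,::-1].copy(); im=cv2.resize(im[220:420,140:340],(600,600),interpolation=cv2.INTER_CUBIC)
for z in(0,19,78):
    u,v=proj(a,p+np.array([0,0,z])); print(z,u,v); cv2.circle(im,(int((u-140)*3),int((v-220)*3)),4,(0,0,255),1)
cv2.imwrite('pics/e.png',im)
for n,c in(('s',a),('t',b)):
  Q=cloud(c).reshape(-1,3);Q=Q[(abs(Q[:,0]-441)<130)&(abs(Q[:,1]+281)<130)&(Q[:,2]>30)]
  for lo in range(30,260,20):
    S=Q[(Q[:,2]>=lo)&(Q[:,2]<lo+20)]
    if len(S)>3: print(n,lo,len(S),np.round(S.min(0)),np.round(S.max(0)))
E
```

```text
0 234.09956788467326 354.7956217544148
19 233.58619364968632 347.72114646341777
78 231.88893285838844 324.33230317501125
s 170 19 [ 405. -364.  187.] [ 476. -209.  190.]
s 190 638 [ 403. -367.  190.] [ 479. -210.  210.]
s 210 931 [ 405. -374.  210.] [ 479. -258.  230.]
s 230 1545 [ 411. -375.  230.] [ 479. -259.  250.]
s 250 306 [ 419. -301.  250.] [ 466. -276.  270.]
t 190 27 [ 410. -257.  192.] [ 475. -198.  209.]
t 210 149 [ 414. -245.  211.] [ 470. -190.  230.]
t 230 245 [ 414. -241.  230.] [ 469. -192.  250.]
t 250 63 [ 417. -235.  250.] [ 459. -230.  270.]
```

View pics/e.png

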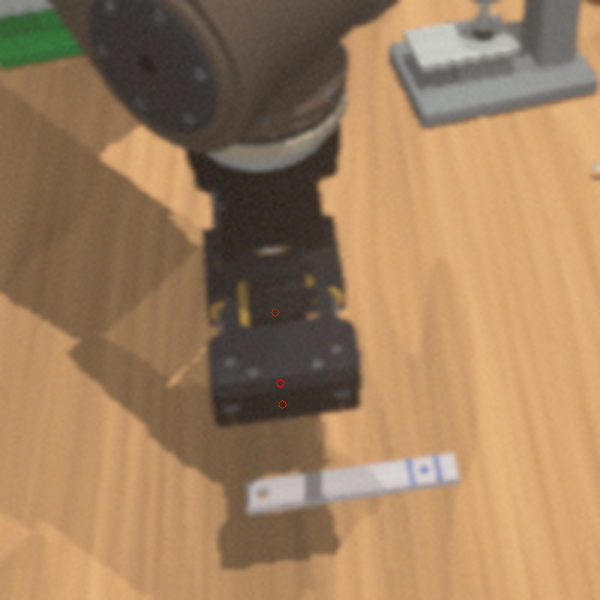

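Nothing is held. The red projected TCP falls on the gripper body's lower edge, and the body sits about 98 mm above the reported TCP where 78 was expected. So the fingers may reach less far than reported. I'll turn the wrist so the side camera can see them.

Request:
step_arm --plan '[{"x": 0,"y": 0,"z": 0,"rx": 0,"ry": 0,"rz": -1},{"x": 0,"y": 0,"z": 0,"rx": 0,"ry": 0,"rz": -1},{"x": 0,"y": 0,"z": 0,"rx": 0,"ry": 0,"rz": -1},{"x": 0,"y": 0,"z": 0,"rx": 0,"ry": 0,"rz": -1},{"x": 0,"y": 0,"z": 0,"rx": 0,"ry": 0,"rz": -1},{"x": 0,"y": 0,"z": 0,"rx": 0,"ry": 0,"rz": -1},{"x": 0,"y": 0,"z": 0,"rx": 0,"ry": 0,"rz": -1},{"x": 0,"y": 0,"z": 0,"rx": 0,"ry": 0,"rz": -1},{"x": 0,"y": 0,"z": 0,"rx": 0,"ry": 0,"rz": -1},{"x": 0,"y": 0,"z": 0,"rx": 0,"ry": 0,"rz": -1}]'

```text
t: 8.53
eef_pos: [441.3, -280.9, 88.0]
tcp_rot: [-3.14, -0.0, 1.065]
ft_force: [0.4, -0.5, 0.4]
opening: 0.005
grip_force: 0.0
```

Request:
step_arm --plan '[{"x": 0,"y": 0,"z": 0,"rx": 0,"ry": 0,"rz": -1},{"x": 0,"y": 0,"z": 0,"rx": 0,"ry": 0,"rz": -1},{"x": 0,"y": 0,"z": 0,"rx": 0,"ry": 0,"rz": -1},{"x": 0,"y": 0,"z": 0,"rx": 0,"ry": 0,"rz": -1},{"x": 0,"y": 0,"z": 0,"rx": 0,"ry": 0,"rz": -1},{"x": 0,"y": 0,"z": 0,"rx": 0,"ry": 0,"rz": -0.7},{"x": 0,"y": 0,"z": 0,"rx": 0,"ry": 0,"rz": 0},{"x": 0,"y": 0,"z": 0,"rx": 0,"ry": 0,"rz": 0},{"x": 0,"y": 0,"z": 0,"rx": 0,"ry": 0,"rz": 0},{"x": 0,"y": 0,"z": 0,"rx": 0,"ry": 0,"rz": 0}]'

```text
t: 9.37
eef_pos: [441.5, -281.0, 88.5]
tcp_rot: [-3.141, -0.0, 1.628]
ft_force: [0.1, 0.7, -0.2]
opening: 0.003
grip_force: 0.0
```

```bash
python3 - <<'E'
from h import *
st();a=cam('side');p=state()['eef_pos']
im=a['image'][:,:,::-1]; im=cv2.resize(im[260:410,130:330],(800,600),interpolation=cv2.INTER_CUBIC)
for z in(0,19,78):
    u,v=proj(a,p+np.array([0,0,z])); print(z,u,v); cv2.circle(im,(int((u-130)*4),int((v-260)*4)),4,(0,0,255),1)
cv2.imwrite('pics/f.png',im)
Q=cloud(a).reshape(-1,3);Q=Q[(abs(Q[:,0]-441)<130)&(abs(Q[:,1]+281)<130)&(Q[:,2]>30)]
for lo in range(30,260,10):
    S=Q[(Q[:,2]>=lo)&(Q[:,2]<lo+10)]
    if len(S)>0: print(lo,len(S),np.round(S.min(0)),np.round(S.max(0)))
E
```

```text
{'t': np.float64(9.367), 'joints': array([-0.693,  0.487,  1.917,  0.   ,  0.738, -0.751]), 'eef_pos': array([ 441.475, -281.031,   88.53 ]), 'tcp_rot': array([-3.141, -0.   ,  1.628]), 'ft_force': array([ 0.089,  0.735, -0.206]), 'moment': array([-0.058,  0.025,  0.01 ]), 'grip_force': np.float64(0.0), 'opening': np.float64(0.003)}
0 234.2014921906723 354.7288732040707
19 233.6894473951062 347.65061205795524
78 231.99653941669266 324.2486658389611
110 21 [ 437. -295.  110.] [ 445. -289.  120.]
120 32 [ 434. -295.  120.] [ 448. -290.  130.]
130 41 [ 433. -295.  131.] [ 450. -276.  140.]
140 52 [ 431. -295.  140.] [ 450. -284.  150.]
150 49 [ 430. -295.  150.] [ 450. -289.  160.]
160 39 [ 430. -295.  160.] [ 451. -284.  169.]
180 2 [ 367. -319.  188.] [ 516. -298.  189.]
190 144 [ 361. -321.  190.] [ 523. -255.  200.]
200 690 [ 360. -322.  200.] [ 523. -250.  210.]
210 397 [ 355. -323.  210.] [ 529. -260.  220.]
220 731 [ 349. -322.  220.] [ 531. -242.  230.]
230 1824 [ 350. -322.  230.] [ 531. -244.  240.]
240 294 [ 392. -310.  240.] [ 458. -298.  250.]
250 199 [ 392. -308.  250.] [ 458. -298.  260.]
```

View pics/f.png

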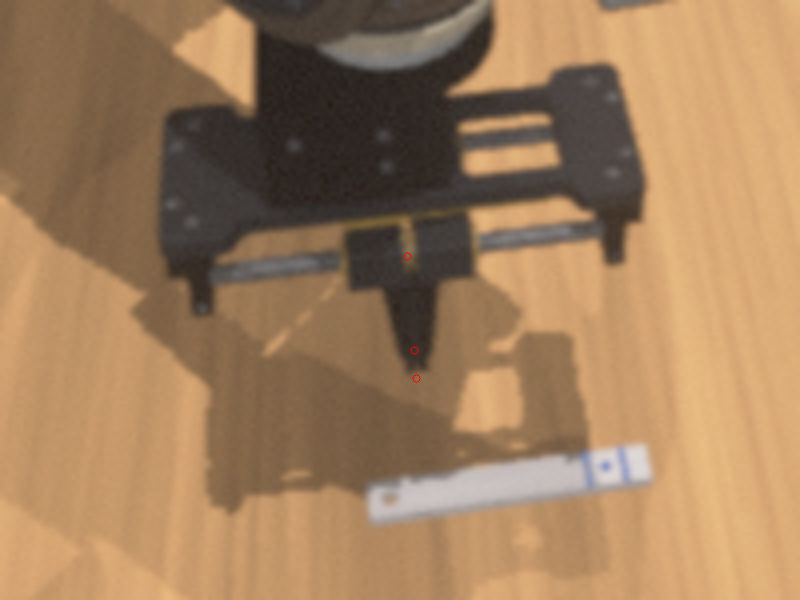

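The closed fingertips show at crop (416,370), about 16 to 20 mm above the reported TCP at (416,378). The reported TCP therefore lies beyond the real tips. I'll turn back, open halfway and make a guarded descent to find the counter.

Request:
step_arm --jaw 0 --plan '[{"x": 0,"y": 0,"z": 0,"rx": 0,"ry": 0,"rz": 1},{"x": 0,"y": 0,"z": 0,"rx": 0,"ry": 0,"rz": 1},{"x": 0,"y": 0,"z": 0,"rx": 0,"ry": 0,"rz": 1},{"x": 0,"y": 0,"z": 0,"rx": 0,"ry": 0,"rz": 1},{"x": 0,"y": 0,"z": 0,"rx": 0,"ry": 0,"rz": 1},{"x": 0,"y": 0,"z": 0.4,"rx": 0,"ry": 0,"rz": 1},{"x": 0,"y": 0,"z": 0.4,"rx": 0,"ry": 0,"rz": 1},{"x": 0,"y": 0,"z": 0.4,"rx": 0,"ry": 0,"rz": 1},{"x": 0,"y": 0,"z": 0.4,"rx": 0,"ry": 0,"rz": 1},{"x": 0,"y": 0,"z": 0.4,"rx": 0,"ry": 0,"rz": 1}]'

```text
t: 10.25
eef_pos: [441.5, -281.1, 38.3]
tcp_rot: [3.141, -0.0, 0.624]
ft_force: [0.1, 0.3, -0.4]
opening: 0.501
grip_force: 0.0
```

Request:
step_arm --plan '[{"x": 0,"y": 0,"z": 0.4,"rx": 0,"ry": 0,"rz": 1},{"x": 0,"y": 0,"z": 0.4,"rx": 0,"ry": 0,"rz": 1},{"x": 0,"y": 0,"z": 0.3,"rx": 0,"ry": 0,"rz": 1},{"x": 0,"y": 0,"z": 0.3,"rx": 0,"ry": 0,"rz": 1},{"x": 0,"y": 0,"z": 0.2,"rx": 0,"ry": 0,"rz": 1},{"x": 0,"y": 0,"z": 0.1,"rx": 0,"ry": 0,"rz": 0.7},{"x": 0,"y": 0,"z": 0.05,"rx": 0,"ry": 0,"rz": 0},{"x": 0,"y": 0,"z": 0,"rx": 0,"ry": 0,"rz": 0},{"x": 0,"y": 0,"z": 0,"rx": 0,"ry": 0,"rz": 0},{"x": 0,"y": 0,"z": 0,"rx": 0,"ry": 0,"rz": 0}]'

```text
t: 11.08
eef_pos: [441.6, -281.1, -4.8]
tcp_rot: [3.141, -0.0, 0.061]
ft_force: [-0.3, 0.0, 1.4]
opening: 0.502
grip_force: 0.0
```

Request:
step_arm --plan '[{"x": 0,"y": 0,"z": 0.08,"rx": 0,"ry": 0,"rz": 0},{"x": 0,"y": 0,"z": 0.08,"rx": 0,"ry": 0,"rz": 0},{"x": 0,"y": 0,"z": 0.08,"rx": 0,"ry": 0,"rz": 0},{"x": 0,"y": 0,"z": 0,"rx": 0,"ry": 0,"rz": 0},{"x": 0,"y": 0,"z": 0,"rx": 0,"ry": 0,"rz": 0},{"x": 0,"y": 0,"z": 0,"rx": 0,"ry": 0,"rz": 0},{"x": 0,"y": 0,"z": 0,"rx": 0,"ry": 0,"rz": 0},{"x": 0,"y": 0,"z": 0,"rx": 0,"ry": 0,"rz": 0},{"x": 0,"y": 0,"z": 0,"rx": 0,"ry": 0,"rz": 0},{"x": 0,"y": 0,"z": 0,"rx": 0,"ry": 0,"rz": 0}]'

```text
t: 11.92
eef_pos: [441.5, -281.1, -11.0]
tcp_rot: [3.142, -0.0, 0.06]
ft_force: [0.6, 0.8, -0.6]
opening: 0.5
grip_force: 0.0
```

Request:
step_arm --plan '[{"x": 0,"y": 0,"z": 0.06,"rx": 0,"ry": 0,"rz": 0},{"x": 0,"y": 0,"z": 0.06,"rx": 0,"ry": 0,"rz": 0},{"x": 0,"y": 0,"z": 0,"rx": 0,"ry": 0,"rz": 0},{"x": 0,"y": 0,"z": 0,"rx": 0,"ry": 0,"rz": 0},{"x": 0,"y": 0,"z": 0,"rx": 0,"ry": 0,"rz": 0},{"x": 0,"y": 0,"z": 0,"rx": 0,"ry": 0,"rz": 0},{"x": 0,"y": 0,"z": 0,"rx": 0,"ry": 0,"rz": 0},{"x": 0,"y": 0,"z": 0,"rx": 0,"ry": 0,"rz": 0},{"x": 0,"y": 0,"z": 0,"rx": 0,"ry": 0,"rz": 0},{"x": 0,"y": 0,"z": 0,"rx": 0,"ry": 0,"rz": 0}]'

```text
t: 12.75
eef_pos: [441.5, -281.1, -14.0]
tcp_rot: [-3.142, -0.0, 0.06]
ft_force: [0.9, -0.6, 0.7]
opening: 0.5
grip_force: 0.0
```

Request:
step_arm --plan '[{"x": 0,"y": 0,"z": 0.06,"rx": 0,"ry": 0,"rz": 0},{"x": 0,"y": 0,"z": 0,"rx": 0,"ry": 0,"rz": 0},{"x": 0,"y": 0,"z": 0,"rx": 0,"ry": 0,"rz": 0},{"x": 0,"y": 0,"z": 0,"rx": 0,"ry": 0,"rz": 0},{"x": 0,"y": 0,"z": 0,"rx": 0,"ry": 0,"rz": 0},{"x": 0,"y": 0,"z": 0,"rx": 0,"ry": 0,"rz": 0},{"x": 0,"y": 0,"z": 0,"rx": 0,"ry": 0,"rz": 0},{"x": 0,"y": 0,"z": 0,"rx": 0,"ry": 0,"rz": 0},{"x": 0,"y": 0,"z": 0,"rx": 0,"ry": 0,"rz": 0},{"x": 0,"y": 0,"z": 0,"rx": 0,"ry": 0,"rz": 0}]'

```text
t: 13.58
eef_pos: [441.5, -281.1, -15.5]
tcp_rot: [-3.142, -0.0, 0.06]
ft_force: [-1.0, -0.3, -0.4]
opening: 0.504
grip_force: 0.0
```

Request:
step_arm --plan '[{"x": 0,"y": 0,"z": 0.06,"rx": 0,"ry": 0,"rz": 0},{"x": 0,"y": 0,"z": 0,"rx": 0,"ry": 0,"rz": 0},{"x": 0,"y": 0,"z": 0,"rx": 0,"ry": 0,"rz": 0},{"x": 0,"y": 0,"z": 0,"rx": 0,"ry": 0,"rz": 0},{"x": 0,"y": 0,"z": 0,"rx": 0,"ry": 0,"rz": 0},{"x": 0,"y": 0,"z": 0,"rx": 0,"ry": 0,"rz": 0},{"x": 0,"y": 0,"z": 0,"rx": 0,"ry": 0,"rz": 0},{"x": 0,"y": 0,"z": 0,"rx": 0,"ry": 0,"rz": 0},{"x": 0,"y": 0,"z": 0,"rx": 0,"ry": 0,"rz": 0},{"x": 0,"y": 0,"z": 0,"rx": 0,"ry": 0,"rz": 0}]'

```text
t: 14.42
eef_pos: [441.5, -281.1, -17.0]
tcp_rot: [-3.141, -0.0, 0.06]
ft_force: [-0.1, 0.7, -0.6]
opening: 0.504
grip_force: 0.0
```

Request:
step_arm --jaw 1 --plan '[{"x": 0,"y": 0,"z": 0,"rx": 0,"ry": 0,"rz": 0},{"x": 0,"y": 0,"z": 0,"rx": 0,"ry": 0,"rz": 0},{"x": 0,"y": 0,"z": 0,"rx": 0,"ry": 0,"rz": 0},{"x": 0,"y": 0,"z": 0,"rx": 0,"ry": 0,"rz": 0},{"x": 0,"y": 0,"z": 0,"rx": 0,"ry": 0,"rz": 0},{"x": 0,"y": 0,"z": 0,"rx": 0,"ry": 0,"rz": 0},{"x": 0,"y": 0,"z": 0,"rx": 0,"ry": 0,"rz": 0},{"x": 0,"y": 0,"z": 0,"rx": 0,"ry": 0,"rz": 0},{"x": 0,"y": 0,"z": 0,"rx": 0,"ry": 0,"rz": 0},{"x": 0,"y": 0,"z": 0,"rx": 0,"ry": 0,"rz": 0}]'

```text
t: 15.25
eef_pos: [441.5, -281.1, -17.0]
tcp_rot: [-3.141, -0.0, 0.06]
ft_force: [0.1, -0.1, -0.2]
opening: 0.179
grip_force: 30.0
```

Gripped: 30 N, 17 mm opening. Bar underside = reported z + 17. Now the transfer.

Request:
step_arm --plan '[{"x": 0,"y": 0,"z": -0.3,"rx": 0,"ry": 0,"rz": 0},{"x": 0,"y": 0,"z": -0.6,"rx": 0,"ry": 0,"rz": 0},{"x": 0,"y": 0,"z": -0.7,"rx": 0,"ry": 0,"rz": 0},{"x": 0,"y": 0,"z": -0.7,"rx": 0,"ry": 0,"rz": 0},{"x": 0,"y": 0,"z": -0.6,"rx": 0,"ry": 0,"rz": 0},{"x": 0,"y": 0,"z": -0.5,"rx": 0,"ry": 0,"rz": 0},{"x": 0,"y": 0,"z": -0.2,"rx": 0,"ry": 0,"rz": 0},{"x": 0,"y": 0,"z": 0,"rx": 0,"ry": 0,"rz": 0},{"x": 0,"y": 0,"z": 0,"rx": 0,"ry": 0,"rz": 0},{"x": 0,"y": 0,"z": 0,"rx": 0,"ry": 0,"rz": 0}]'

```text
t: 16.08
eef_pos: [441.2, -280.9, 72.4]
tcp_rot: [-3.141, 0.001, 0.06]
ft_force: [-0.2, 0.0, -1.1]
opening: 0.174
grip_force: 30.0
```

```bash
python3 - <<'E'
from h import *
st(); a=cam('side'); m=a['image'].astype(int)
bl=(m[...,2]-m[...,0])>25; bl[:300]=0; bl[:,:230]=0; bl[:,330:]=0; v,u=np.nonzero(bl); print(len(u))
if len(u): print(u.mean(),v.mean(),ray(a,u.mean(),v.mean(),state()['eef_pos'][2]+23))
need([490,77,60],[np.pi,0,.195],20)
E
```

```text
{'t': np.float64(16.083), 'joints': array([-0.693,  0.512,  1.93 ,  0.   ,  0.7  ,  0.818]), 'eef_pos': array([ 441.206, -280.862,   72.386]), 'tcp_rot': array([-3.141e+00,  1.000e-03,  6.000e-02]), 'ft_force': array([-0.183,  0.038, -1.125]), 'moment': array([-0.042,  0.211,  0.02 ]), 'grip_force': np.float64(29.981), 'opening': np.float64(0.174)}
20
281.75 346.35 [ 524.21099487 -276.90481385   95.25144913]
per row xyz [ 0.186 -0.699  0.025] r [-0.001  0.    -0.068] n 20
```

Request:
step_arm --plan '[{"x": 0.19,"y": -0.7,"z": 0,"rx": 0,"ry": 0,"rz": -0.07},{"x": 0.19,"y": -0.7,"z": 0,"rx": 0,"ry": 0,"rz": -0.07},{"x": 0.19,"y": -0.7,"z": 0,"rx": 0,"ry": 0,"rz": -0.07},{"x": 0.19,"y": -0.7,"z": 0,"rx": 0,"ry": 0,"rz": -0.07},{"x": 0.19,"y": -0.7,"z": 0,"rx": 0,"ry": 0,"rz": -0.07},{"x": 0.19,"y": -0.7,"z": 0,"rx": 0,"ry": 0,"rz": -0.07},{"x": 0.19,"y": -0.7,"z": 0,"rx": 0,"ry": 0,"rz": -0.07},{"x": 0.19,"y": -0.7,"z": 0,"rx": 0,"ry": 0,"rz": -0.07},{"x": 0.19,"y": -0.7,"z": 0,"rx": 0,"ry": 0,"rz": -0.07},{"x": 0.19,"y": -0.7,"z": 0,"rx": 0,"ry": 0,"rz": -0.07}]'

```text
t: 16.97
eef_pos: [472.6, -101.5, 72.3]
tcp_rot: [-3.141, 0.001, 0.13]
ft_force: [0.7, -0.2, -0.5]
opening: 0.173
grip_force: 30.0
```

Request:
step_arm --plan '[{"x": 0.19,"y": -0.7,"z": 0.04,"rx": 0,"ry": 0,"rz": -0.07},{"x": 0.19,"y": -0.7,"z": 0.04,"rx": 0,"ry": 0,"rz": -0.07},{"x": 0.19,"y": -0.7,"z": 0.04,"rx": 0,"ry": 0,"rz": -0.07},{"x": 0.19,"y": -0.7,"z": 0.04,"rx": 0,"ry": 0,"rz": -0.07},{"x": 0.19,"y": -0.7,"z": 0.04,"rx": 0,"ry": 0,"rz": -0.07},{"x": 0.19,"y": -0.7,"z": 0.04,"rx": 0,"ry": 0,"rz": -0.07},{"x": 0.19,"y": -0.7,"z": 0.04,"rx": 0,"ry": 0,"rz": -0.07},{"x": 0.19,"y": -0.7,"z": 0.04,"rx": 0,"ry": 0,"rz": -0.07},{"x": 0.19,"y": -0.7,"z": 0.04,"rx": 0,"ry": 0,"rz": -0.07},{"x": 0,"y": 0,"z": 0,"rx": 0,"ry": 0,"rz": 0}]'

```text
t: 17.8
eef_pos: [490.0, 61.9, 63.2]
tcp_rot: [-3.141, 0.001, 0.195]
ft_force: [0.8, -0.1, -0.6]
opening: 0.175
grip_force: 30.0
```

```bash
python3 - <<'E'
from h import *
st(); a=cam('side')
print(proj(a,[619.6,102,50]))
d=np.array([np.cos(.195),np.sin(.195)]);q=np.array([619.6,102])-124*d
im=a['image'][:,:,::-1]; cv2.imwrite('pics/g.png',cv2.resize(im[190:290,220:353],(798,600),interpolation=cv2.INTER_CUBIC))
print(q);need([*q,36],[np.pi,0,.195],10)
E
```

```text
{'t': np.float64(17.8), 'joints': array([-8.000e-03,  4.970e-01,  2.007e+00,  1.000e-03,  6.390e-01,
        1.367e+00]), 'eef_pos': array([490.016,  61.861,  63.23 ]), 'tcp_rot': array([-3.141e+00,  1.000e-03,  1.950e-01]), 'ft_force': array([ 0.782, -0.145, -0.553]), 'moment': array([-0.075,  0.23 ,  0.   ]), 'grip_force': np.float64(29.981), 'opening': np.float64(0.175)}
[300.10896332 231.60384919]
[497.95008898  77.97294966]
per row xyz [ 0.045 -0.061  0.109] r [-0.     0.001 -0.   ] n 10
```

View pics/g.png

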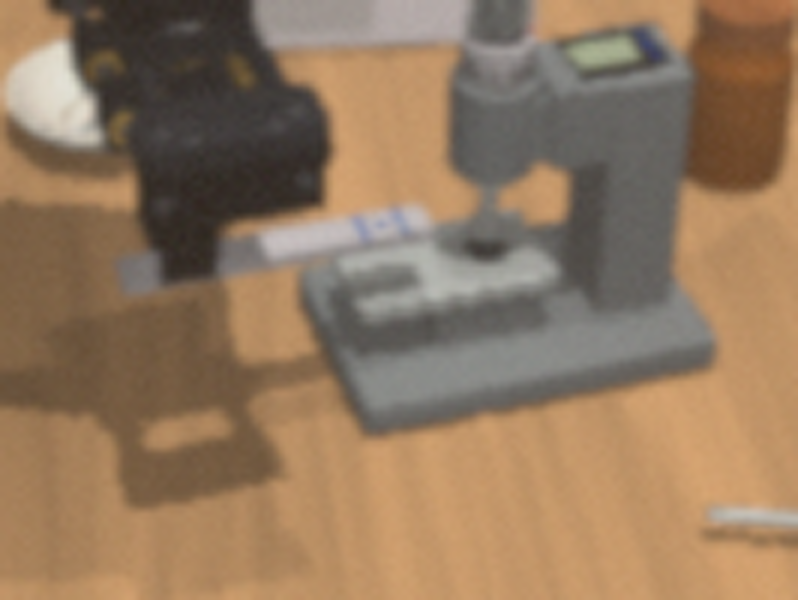

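The bar is held level before the throat, spot at crop (383,226) and spindle disc at (487,245). Now align and lower to just above the rest.

Request:
step_arm --plan '[{"x": 0.05,"y": -0.07,"z": 0.12,"rx": 0,"ry": 0,"rz": 0},{"x": 0.05,"y": -0.07,"z": 0.12,"rx": 0,"ry": 0,"rz": 0},{"x": 0.05,"y": -0.07,"z": 0.12,"rx": 0,"ry": 0,"rz": 0},{"x": 0.05,"y": -0.07,"z": 0.12,"rx": 0,"ry": 0,"rz": 0},{"x": 0.05,"y": -0.07,"z": 0.12,"rx": 0,"ry": 0,"rz": 0},{"x": 0.05,"y": -0.07,"z": 0.12,"rx": 0,"ry": 0,"rz": 0},{"x": 0.05,"y": -0.07,"z": 0.12,"rx": 0,"ry": 0,"rz": 0},{"x": 0.05,"y": -0.07,"z": 0.12,"rx": 0,"ry": 0,"rz": 0},{"x": 0.05,"y": -0.05,"z": 0.12,"rx": 0,"ry": 0,"rz": 0},{"x": 0,"y": 0,"z": 0,"rx": 0,"ry": 0,"rz": 0}]'

```text
t: 18.68
eef_pos: [498.4, 77.1, 36.5]
tcp_rot: [-3.141, 0.001, 0.193]
ft_force: [0.6, -0.1, -1.7]
opening: 0.177
grip_force: 30.0
```

```bash
cat >> h.py <<'E'
def blue(c,X,w=14):
    u,v=proj(c,X).astype(int); m=c['image'].astype(float); g=(m[...,2]-m[...,0]); k=g[v-w:v+w,u-w:u+w]; B=k>25
    vv,uu=np.nonzero(B); q=(np.average(uu,weights=k[B])+u-w,np.average(vv,weights=k[B])+v-w); return len(uu),np.round(q,1),np.round(ray(c,*q,X[2]),1)
E
python3 - <<'E'
from h import *
st(); a=cam('side');b=cam('top');p=state()['eef_pos'];d=np.array([np.cos(.195),np.sin(.195),0])
X=p+84*d+[0,0,23]; print(X)
for c in(a,b):
    try: print(blue(c,X))
    except Exception as e: print(e)
d=d[:2];q=np.array([619.6,102])-124*d
need([*q,33.5],[np.pi,0,.195],10)
Q=cloud(a).reshape(-1,3); L=(Q[:,:2]-[619.6,102])@d; W=(Q[:,:2]-[619.6,102])@[-d[1],d[0]]
s=(abs(W)<25)&(L>-60)&(L<-45)&(Q[:,2]>40)&(Q[:,2]<75)
for lo in range(40,75,3):
    k=s&(Q[:,2]>=lo)&(Q[:,2]<lo+3); 
    if k.any(): print(lo,k.sum(),np.round([W[k].min(),W[k].max(),np.median(Q[k,2])],1))
E
```

```text
{'t': np.float64(18.683), 'joints': array([0.022, 0.553, 2.001, 0.   , 0.588, 1.4  ]), 'eef_pos': array([498.401,  77.126,  36.457]), 'tcp_rot': array([-3.141e+00,  1.000e-03,  1.930e-01]), 'ft_force': array([ 0.622, -0.077, -1.653]), 'moment': array([-0.1  ,  0.192, -0.004]), 'grip_force': np.float64(29.981), 'opening': np.float64(0.177)}
[580.84817525  93.17412044  59.91931864]
(1, array([289., 232.]), array([589. ,  90.3,  59.9]))
Weights sum to zero, can't be normalized
per row xyz [-0.001 -0.005  0.014] r [-0.     0.    -0.002] n 10
40 1 [-21.3 -21.3  42.8]
43 4 [-23.4 -22.7  44. ]
46 10 [-24.2  -5.1  47.5]
49 32 [-24.3  24.8  50.4]
52 6 [-22.3  20.4  53.3]
55 9 [-11.7   7.8  57.3]
58 26 [-11.8   8.8  59.4]
61 1 [-8.2 -8.2 61. ]
```

Request:
step_arm --plan '[{"x": 0,"y": -0.04,"z": 0.04,"rx": 0,"ry": 0,"rz": -0.02},{"x": 0,"y": 0,"z": 0.04,"rx": 0,"ry": 0,"rz": 0},{"x": 0,"y": 0,"z": 0.04,"rx": 0,"ry": 0,"rz": 0},{"x": 0,"y": 0,"z": 0,"rx": 0,"ry": 0,"rz": 0},{"x": 0,"y": 0,"z": 0,"rx": 0,"ry": 0,"rz": 0},{"x": 0,"y": 0,"z": 0,"rx": 0,"ry": 0,"rz": 0},{"x": 0,"y": 0,"z": 0,"rx": 0,"ry": 0,"rz": 0},{"x": 0,"y": 0,"z": 0,"rx": 0,"ry": 0,"rz": 0},{"x": 0,"y": 0,"z": 0,"rx": 0,"ry": 0,"rz": 0},{"x": 0,"y": 0,"z": 0,"rx": 0,"ry": 0,"rz": 0}]'

```text
t: 19.62
eef_pos: [498.3, 77.8, 34.1]
tcp_rot: [-3.142, -0.0, 0.195]
ft_force: [-0.3, 0.3, -0.9]
opening: 0.173
grip_force: 30.0
```

```bash
python3 - <<'E'
from h import *
st(); d=np.array([np.cos(.195),np.sin(.195)])
need([*(np.array([619.6,102])-84*d),state()['eef_pos'][2]],[np.pi,0,.195],10)
E
```

```text
{'t': np.float64(19.617), 'joints': array([0.024, 0.557, 2.003, 0.   , 0.581, 1.4  ]), 'eef_pos': array([498.287,  77.837,  34.059]), 'tcp_rot': array([-3.142, -0.   ,  0.195]), 'ft_force': array([-0.343,  0.349, -0.91 ]), 'moment': array([-0.08 ,  0.165, -0.003]), 'grip_force': np.float64(29.981), 'opening': np.float64(0.173)}
per row xyz [ 0.159 -0.001  0.   ] r [-0. -0. -0.] n 10
```

Request:
step_arm --plan '[{"x": 0.1,"y": 0,"z": 0.02,"rx": 0,"ry": 0,"rz": 0},{"x": 0.2,"y": 0,"z": 0,"rx": 0,"ry": 0,"rz": 0},{"x": 0.25,"y": 0,"z": 0,"rx": 0,"ry": 0,"rz": 0},{"x": 0.25,"y": 0,"z": 0,"rx": 0,"ry": 0,"rz": 0},{"x": 0.25,"y": 0,"z": 0,"rx": 0,"ry": 0,"rz": 0},{"x": 0.25,"y": 0,"z": 0,"rx": 0,"ry": 0,"rz": 0},{"x": 0.2,"y": 0,"z": 0,"rx": 0,"ry": 0,"rz": 0},{"x": 0.09,"y": 0,"z": 0,"rx": 0,"ry": 0,"rz": 0},{"x": 0,"y": 0,"z": 0,"rx": 0,"ry": 0,"rz": 0},{"x": 0,"y": 0,"z": 0,"rx": 0,"ry": 0,"rz": 0}]'

```text
t: 20.45
eef_pos: [537.1, 85.5, 33.4]
tcp_rot: [-3.141, 0.0, 0.195]
ft_force: [-0.0, 0.4, -0.5]
opening: 0.179
grip_force: 30.0
```

Request:
step_arm --plan '[{"x": 0,"y": 0,"z": 0.02,"rx": 0,"ry": 0,"rz": 0},{"x": 0,"y": 0,"z": 0,"rx": 0,"ry": 0,"rz": 0},{"x": 0,"y": 0,"z": 0,"rx": 0,"ry": 0,"rz": 0},{"x": 0,"y": 0,"z": 0,"rx": 0,"ry": 0,"rz": 0},{"x": 0,"y": 0,"z": 0,"rx": 0,"ry": 0,"rz": 0},{"x": 0,"y": 0,"z": 0,"rx": 0,"ry": 0,"rz": 0},{"x": 0,"y": 0,"z": 0,"rx": 0,"ry": 0,"rz": 0},{"x": 0,"y": 0,"z": 0,"rx": 0,"ry": 0,"rz": 0},{"x": 0,"y": 0,"z": 0,"rx": 0,"ry": 0,"rz": 0},{"x": 0,"y": 0,"z": 0,"rx": 0,"ry": 0,"rz": 0}]'

```text
t: 21.28
eef_pos: [537.3, 85.5, 33.0]
tcp_rot: [-3.142, -0.0, 0.195]
ft_force: [0.1, 0.2, 0.2]
opening: 0.178
grip_force: 30.0
```

```bash
python3 - <<'E'
from h import *
st(); a=cam('side');p=state()['eef_pos'];d=np.array([np.cos(.195),np.sin(.195)])
need([*(np.array([619.6,102])-84*d),p[2]],[np.pi,0,.195],1)
im=a['image'][:,:,::-1]; print(proj(a,[619.6,102,56]),proj(a,[*(p[:2]+84*d),56]),proj(a,[*(p[:2]+84*d-10*d),56]))
cv2.imwrite('pics/i.png',cv2.resize(im[205:265,255:335],(800,600),interpolation=cv2.INTER_CUBIC))
E
```

```text
{'t': np.float64(21.283), 'joints': array([0.036, 0.596, 1.907, 0.   , 0.639, 1.412]), 'eef_pos': array([537.258,  85.527,  33.023]), 'tcp_rot': array([-3.142, -0.   ,  0.195]), 'ft_force': array([0.11 , 0.161, 0.219]), 'moment': array([-0.084,  0.215, -0.056]), 'grip_force': np.float64(29.981), 'opening': np.float64(0.178)}
per row xyz [-0.001 -0.008  0.   ] r [-0.001 -0.    -0.002] n 1
[300.20903153 229.73554012] [300.24237848 229.78158627] [296.55858249 230.46400894]
```

View pics/i.png

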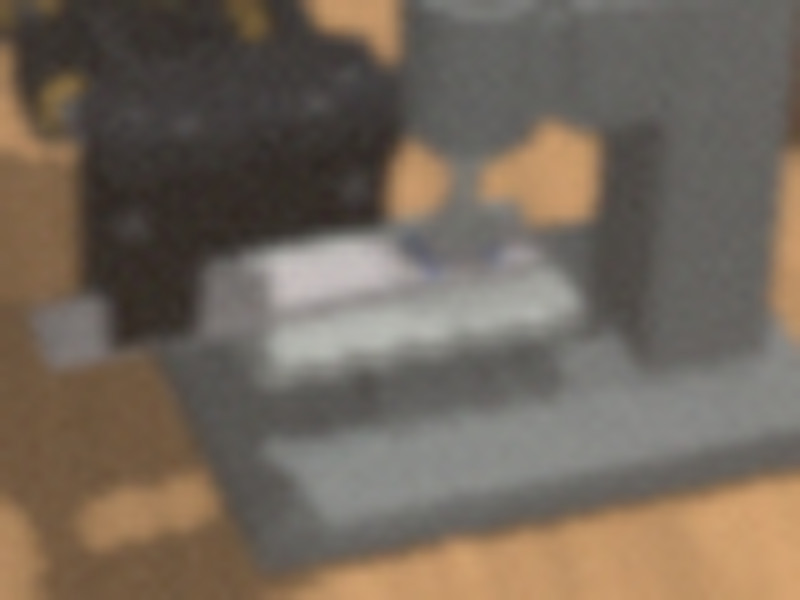

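The lines at crop (425,260) and (493,255) straddle the disc at (465,230), so the spot is centred. I'll lower a touch and release.

Request:
step_arm --plan '[{"x": 0,"y": -0.01,"z": 0.02,"rx": 0,"ry": 0,"rz": 0},{"x": 0,"y": 0,"z": 0,"rx": 0,"ry": 0,"rz": 0},{"x": 0,"y": 0,"z": 0,"rx": 0,"ry": 0,"rz": 0},{"x": 0,"y": 0,"z": 0,"rx": 0,"ry": 0,"rz": 0},{"x": 0,"y": 0,"z": 0,"rx": 0,"ry": 0,"rz": 0},{"x": 0,"y": 0,"z": 0,"rx": 0,"ry": 0,"rz": 0},{"x": 0,"y": 0,"z": 0,"rx": 0,"ry": 0,"rz": 0},{"x": 0,"y": 0,"z": 0,"rx": 0,"ry": 0,"rz": 0},{"x": 0,"y": 0,"z": 0,"rx": 0,"ry": 0,"rz": 0},{"x": 0,"y": 0,"z": 0,"rx": 0,"ry": 0,"rz": 0}]'

```text
t: 22.17
eef_pos: [537.2, 85.7, 32.6]
tcp_rot: [-3.142, -0.0, 0.195]
ft_force: [-1.5, -1.8, 2.6]
opening: 0.176
grip_force: 30.0
```

Request:
step_arm --jaw 0 --plan '[{"x": 0,"y": 0,"z": 0,"rx": 0,"ry": 0,"rz": 0},{"x": 0,"y": 0,"z": 0,"rx": 0,"ry": 0,"rz": 0},{"x": 0,"y": 0,"z": 0,"rx": 0,"ry": 0,"rz": 0},{"x": 0,"y": 0,"z": 0,"rx": 0,"ry": 0,"rz": 0},{"x": 0,"y": 0,"z": 0,"rx": 0,"ry": 0,"rz": 0},{"x": 0,"y": 0,"z": 0,"rx": 0,"ry": 0,"rz": 0},{"x": 0,"y": 0,"z": 0,"rx": 0,"ry": 0,"rz": 0},{"x": 0,"y": 0,"z": 0,"rx": 0,"ry": 0,"rz": 0},{"x": 0,"y": 0,"z": 0,"rx": 0,"ry": 0,"rz": 0},{"x": 0,"y": 0,"z": 0,"rx": 0,"ry": 0,"rz": 0}]'

```text
t: 23.0
eef_pos: [537.2, 85.8, 32.5]
tcp_rot: [-3.142, -0.0, 0.195]
ft_force: [0.5, 0.2, -0.6]
opening: 0.498
grip_force: 0.0
```

Contact was felt (2.6 N) and the bar is released. Next I go straight up, then wind the wrist back for clockwise travel.

Request:
step_arm --plan '[{"x": 0,"y": 0,"z": -0.4,"rx": 0,"ry": 0,"rz": 0},{"x": 0,"y": 0,"z": -0.8,"rx": 0,"ry": 0,"rz": 0},{"x": 0,"y": 0,"z": -0.8,"rx": 0,"ry": 0,"rz": 0},{"x": 0,"y": 0,"z": -0.8,"rx": 0,"ry": 0,"rz": 0},{"x": 0,"y": 0,"z": -0.8,"rx": 0,"ry": 0,"rz": 0},{"x": 0,"y": 0,"z": -0.8,"rx": 0,"ry": 0,"rz": 0},{"x": 0,"y": 0,"z": -0.8,"rx": 0,"ry": 0,"rz": -1},{"x": 0,"y": 0,"z": -0.8,"rx": 0,"ry": 0,"rz": -1},{"x": 0,"y": 0,"z": -0.6,"rx": 0,"ry": 0,"rz": -1},{"x": 0,"y": 0,"z": 0,"rx": 0,"ry": 0,"rz": -1}]'

```text
t: 23.83
eef_pos: [538.2, 85.8, 201.4]
tcp_rot: [3.139, -0.005, 0.6]
ft_force: [0.0, 0.2, 0.0]
opening: 0.5
grip_force: 0.0
```

Request:
step_arm --plan '[{"x": 0,"y": 0,"z": 0,"rx": 0,"ry": 0,"rz": -1},{"x": 0,"y": 0,"z": 0,"rx": 0,"ry": 0,"rz": -1},{"x": 0,"y": 0,"z": 0,"rx": 0,"ry": 0,"rz": -1},{"x": 0,"y": 0,"z": 0,"rx": 0,"ry": 0,"rz": -1},{"x": 0,"y": 0,"z": 0,"rx": 0,"ry": 0,"rz": -1},{"x": 0,"y": 0,"z": 0,"rx": 0,"ry": 0,"rz": -1},{"x": 0,"y": 0,"z": 0,"rx": 0,"ry": 0,"rz": -1},{"x": 0,"y": 0,"z": 0,"rx": 0,"ry": 0,"rz": -1},{"x": 0,"y": 0,"z": 0,"rx": 0,"ry": 0,"rz": -1},{"x": 0,"y": 0,"z": 0,"rx": 0,"ry": 0,"rz": -1}]'

```text
t: 24.67
eef_pos: [537.0, 85.8, 198.3]
tcp_rot: [3.141, -0.0, 1.6]
ft_force: [0.3, 0.1, -0.5]
opening: 0.503
grip_force: 0.0
```

Request:
step_arm --plan '[{"x": 0,"y": 0,"z": 0,"rx": 0,"ry": 0,"rz": -1},{"x": 0,"y": 0,"z": 0,"rx": 0,"ry": 0,"rz": -1},{"x": 0,"y": 0,"z": 0,"rx": 0,"ry": 0,"rz": -1},{"x": 0,"y": 0,"z": 0,"rx": 0,"ry": 0,"rz": -1},{"x": 0,"y": 0,"z": 0,"rx": 0,"ry": 0,"rz": -1},{"x": 0,"y": 0,"z": 0,"rx": 0,"ry": 0,"rz": -1},{"x": 0,"y": 0,"z": 0,"rx": 0,"ry": 0,"rz": -1},{"x": 0,"y": 0,"z": 0,"rx": 0,"ry": 0,"rz": -1},{"x": 0,"y": 0,"z": 0,"rx": 0,"ry": 0,"rz": -1},{"x": 0,"y": 0,"z": 0,"rx": 0,"ry": 0,"rz": -1}]'

```text
t: 25.5
eef_pos: [537.0, 85.7, 198.3]
tcp_rot: [3.141, 0.0, 2.6]
ft_force: [-0.8, 0.3, -0.5]
opening: 0.499
grip_force: 0.0
```

Request:
step_arm --plan '[{"x": 0,"y": 0,"z": 0,"rx": 0,"ry": 0,"rz": -1},{"x": 0,"y": 0,"z": 0,"rx": 0,"ry": 0,"rz": -1},{"x": 0,"y": 0,"z": 0,"rx": 0,"ry": 0,"rz": -1},{"x": 0,"y": 0,"z": 0,"rx": 0,"ry": 0,"rz": -1},{"x": 0,"y": 0,"z": 0,"rx": 0,"ry": 0,"rz": -1},{"x": 0,"y": 0,"z": 0,"rx": 0,"ry": 0,"rz": -1},{"x": 0,"y": 0,"z": 0,"rx": 0,"ry": 0,"rz": -1},{"x": 0,"y": 0,"z": 0,"rx": 0,"ry": 0,"rz": -1},{"x": 0,"y": 0,"z": 0,"rx": 0,"ry": 0,"rz": -1},{"x": 0,"y": 0,"z": 0,"rx": 0,"ry": 0,"rz": -1}]'

```text
t: 26.33
eef_pos: [537.1, 85.8, 198.3]
tcp_rot: [-3.141, 0.001, -2.683]
ft_force: [-0.1, 0.6, 0.2]
opening: 0.5
grip_force: 0.0
```

```bash
python3 - <<'E'
from h import *
st(); a=cam('side');b=cam('top');d=np.array([np.cos(.195),np.sin(.195)])
s=state(); need([619.6,102,s['eef_pos'][2]],s['tcp_rot'],10)
ims=[]
im=a['image'][:,:,::-1]; im2=b['image'][:,:,::-1]
cv2.imwrite('pics/j.png',np.hstack([cv2.resize(im[205:265,255:335],(400,300),interpolation=cv2.INTER_CUBIC),cv2.resize(im2[125:215,225:285],(200,300),interpolation=cv2.INTER_CUBIC)]))
for r in(1,-1):
  e=d*0
for n,c in(('a',a),('b',b)):
  m=c['image'].astype(float); g=m[...,0]-np.maximum(m[...,1],m[...,2]); u,v=proj(c,[619.6,102,195]).astype(int); k=g[v-7:v+8,u-8:u+8]; vv,uu=np.nonzero(k>45)
  if len(uu): w=k[vv,uu]; q=(np.average(uu,weights=w)+u-8,np.average(vv,weights=w)+v-7); print(n,len(uu),q,ray(c,*q,195)-[619.6,102,195])
E
```

```text
{'t': np.float64(26.333), 'joints': array([ 0.037,  0.37 ,  1.752,  0.   ,  1.019, -1.992]), 'eef_pos': array([537.053,  85.758, 198.346]), 'tcp_rot': array([-3.141e+00,  1.000e-03, -2.683e+00]), 'ft_force': array([-0.129,  0.583,  0.201]), 'moment': array([ 0.08 ,  0.007, -0.023]), 'grip_force': np.float64(0.0), 'opening': np.float64(0.5)}
per row xyz [-0.325 -0.087  0.   ] r [ 0.  0. -0.] n 10
a 1 (np.float64(306.0), np.float64(182.0)) [ 8.46596480e+00  3.40937311e+00 -5.68434189e-14]
```

View pics/j.png

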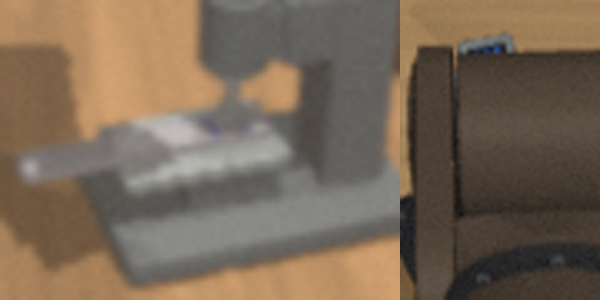

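Bar is lying flat with the line still at the disc (crop (213,125)). Now over the thimble and down.

Request:
step_arm --plan '[{"x": -0.41,"y": -0.11,"z": 0,"rx": 0,"ry": 0,"rz": 0},{"x": -0.41,"y": -0.11,"z": 0,"rx": 0,"ry": 0,"rz": 0},{"x": -0.41,"y": -0.11,"z": 0,"rx": 0,"ry": 0,"rz": 0},{"x": -0.41,"y": -0.11,"z": 0,"rx": 0,"ry": 0,"rz": 0},{"x": -0.41,"y": -0.11,"z": 0,"rx": 0,"ry": 0,"rz": 0},{"x": -0.41,"y": -0.11,"z": 0,"rx": 0,"ry": 0,"rz": 0},{"x": -0.41,"y": -0.11,"z": 0,"rx": 0,"ry": 0,"rz": 0},{"x": -0.38,"y": -0.1,"z": 0,"rx": 0,"ry": 0,"rz": 0},{"x": 0,"y": 0,"z": 0,"rx": 0,"ry": 0,"rz": 0},{"x": 0,"y": 0,"z": 0,"rx": 0,"ry": 0,"rz": 0}]'

```text
t: 27.27
eef_pos: [620.0, 101.9, 197.3]
tcp_rot: [3.141, -0.0, -2.69]
ft_force: [0.5, -0.3, 0.3]
opening: 0.501
grip_force: 0.0
```

Request:
step_arm --plan '[{"x": 0,"y": 0,"z": 0.3,"rx": 0,"ry": 0,"rz": 0},{"x": 0,"y": 0,"z": 0.4,"rx": 0,"ry": 0,"rz": 0},{"x": 0,"y": 0,"z": 0.4,"rx": 0,"ry": 0,"rz": 0},{"x": 0,"y": 0,"z": 0.4,"rx": 0,"ry": 0,"rz": 0},{"x": 0,"y": 0,"z": 0.3,"rx": 0,"ry": 0,"rz": 0},{"x": 0,"y": 0,"z": 0.1,"rx": 0,"ry": 0,"rz": 0},{"x": 0,"y": 0,"z": 0,"rx": 0,"ry": 0,"rz": 0},{"x": 0,"y": 0,"z": 0,"rx": 0,"ry": 0,"rz": 0},{"x": 0,"y": 0,"z": 0,"rx": 0,"ry": 0,"rz": 0},{"x": 0,"y": 0,"z": 0,"rx": 0,"ry": 0,"rz": 0}]'

```text
t: 28.1
eef_pos: [620.0, 101.8, 150.5]
tcp_rot: [-3.141, 0.001, -2.688]
ft_force: [0.6, -0.1, 0.1]
opening: 0.501
grip_force: 0.0
```

```bash
python3 - <<'E'
from h import *
st(); s=state(); need([619.6,102,150],[np.pi,0,s['tcp_rot'][2]],1)
print([np.round(state()['moment'][2],3) for _ in range(3)])
E
```

```text
{'t': np.float64(28.1), 'joints': array([ 0.058,  0.538,  1.598,  0.   ,  1.004, -1.966]), 'eef_pos': array([619.986, 101.791, 150.547]), 'tcp_rot': array([-3.141e+00,  1.000e-03, -2.688e+00]), 'ft_force': array([ 0.592, -0.131,  0.114]), 'moment': array([0.063, 0.029, 0.02 ]), 'grip_force': np.float64(0.0), 'opening': np.float64(0.501)}
per row xyz [0.01  0.014 0.022] r [-0.003  0.008 -0.   ] n 1
[np.float64(0.02), np.float64(0.02), np.float64(0.02)]
```

Close on the thimble.

Request:
step_arm --jaw 1 --plan '[{"x": 0.01,"y": 0.01,"z": 0,"rx": 0,"ry": 0,"rz": 0},{"x": 0,"y": 0,"z": 0,"rx": 0,"ry": 0,"rz": 0},{"x": 0,"y": 0,"z": 0,"rx": 0,"ry": 0,"rz": 0},{"x": 0,"y": 0,"z": 0,"rx": 0,"ry": 0,"rz": 0},{"x": 0,"y": 0,"z": 0,"rx": 0,"ry": 0,"rz": 0},{"x": 0,"y": 0,"z": 0,"rx": 0,"ry": 0,"rz": 0},{"x": 0,"y": 0,"z": 0,"rx": 0,"ry": 0,"rz": 0},{"x": 0,"y": 0,"z": 0,"rx": 0,"ry": 0,"rz": 0},{"x": 0,"y": 0,"z": 0,"rx": 0,"ry": 0,"rz": 0},{"x": 0,"y": 0,"z": 0,"rx": 0,"ry": 0,"rz": 0}]'

```text
t: 28.93
eef_pos: [619.3, 102.3, 150.2]
tcp_rot: [3.141, 0.0, -2.688]
ft_force: [-2.8, 4.7, 2.9]
opening: 0.245
grip_force: 30.0
```

```bash
python3 -c "
from h import *
st()"
```

```text
{'t': np.float64(28.933), 'joints': array([ 5.800e-02,  5.380e-01,  1.600e+00,  1.000e-03,  1.004e+00,
       -1.966e+00]), 'eef_pos': array([619.282, 102.294, 150.179]), 'tcp_rot': array([ 3.141,  0.   , -2.688]), 'ft_force': array([-2.794,  4.692,  2.906]), 'moment': array([0.947, 0.552, 0.028]), 'grip_force': np.float64(29.999), 'opening': np.float64(0.245)}
```

Request:
step_arm --plan '[{"x": 0,"y": 0.02,"z": 0,"rx": 0,"ry": 0,"rz": 0.5},{"x": 0,"y": 0,"z": 0,"rx": 0,"ry": 0,"rz": 1},{"x": 0,"y": 0,"z": 0,"rx": 0,"ry": 0,"rz": 1},{"x": 0,"y": 0,"z": 0,"rx": 0,"ry": 0,"rz": 1},{"x": 0,"y": 0,"z": 0,"rx": 0,"ry": 0,"rz": 1},{"x": 0,"y": 0,"z": 0,"rx": 0,"ry": 0,"rz": 1},{"x": 0,"y": 0,"z": 0,"rx": 0,"ry": 0,"rz": 1},{"x": 0,"y": 0,"z": 0,"rx": 0,"ry": 0,"rz": 1},{"x": 0,"y": 0,"z": 0,"rx": 0,"ry": 0,"rz": 1},{"x": 0,"y": 0,"z": 0,"rx": 0,"ry": 0,"rz": 1}]'

```text
t: 29.77
eef_pos: [619.4, 104.5, 150.2]
tcp_rot: [3.138, -0.001, 2.64]
ft_force: [-1.0, 15.8, 1.3]
opening: 0.244
grip_force: 30.0
```

```bash
python3 -c "
from h import *
st()"
```

```text
{'t': np.float64(29.767), 'joints': array([ 0.06 ,  0.538,  1.6  ,  0.004,  1.003, -1.011]), 'eef_pos': array([619.353, 104.463, 150.231]), 'tcp_rot': array([ 3.138e+00, -1.000e-03,  2.640e+00]), 'ft_force': array([-0.958, 15.827,  1.299]), 'moment': array([3.032, 0.053, 0.073]), 'grip_force': np.float64(30.005), 'opening': np.float64(0.244)}
```

The side force grew, and p1→p2 under rotation fits a grip offset e = 2.4 mm. The true axis is then near (621.4,103.3) in the robot frame, so the spot is about 2 mm short, which agrees with the earlier crop. Contact isn't due for at least 1 mm more of travel, so I'll mend the placing first: release the thimble, raise and look.

Request:
step_arm --jaw 0 --plan '[{"x": 0,"y": 0,"z": 0,"rx": 0,"ry": 0,"rz": 0},{"x": 0,"y": 0,"z": 0,"rx": 0,"ry": 0,"rz": 0},{"x": 0,"y": 0,"z": 0,"rx": 0,"ry": 0,"rz": 0},{"x": 0,"y": 0,"z": 0,"rx": 0,"ry": 0,"rz": 0},{"x": 0,"y": 0,"z": -0.2,"rx": 0,"ry": 0,"rz": 0},{"x": 0,"y": 0,"z": -0.4,"rx": 0,"ry": 0,"rz": -1},{"x": 0,"y": 0,"z": -0.5,"rx": 0,"ry": 0,"rz": -1},{"x": 0,"y": 0,"z": -0.5,"rx": 0,"ry": 0,"rz": -1},{"x": 0,"y": 0,"z": -0.4,"rx": 0,"ry": 0,"rz": -1},{"x": 0,"y": 0,"z": 0,"rx": 0,"ry": 0,"rz": -1}]'

```text
t: 30.6
eef_pos: [620.1, 102.1, 202.6]
tcp_rot: [3.142, 0.003, -3.133]
ft_force: [-0.3, 0.5, -0.1]
opening: 0.501
grip_force: 0.0
```

```bash
python3 - <<'E'
from h import *
st(); need([537.2,85.7,198],[np.pi,0,.195+np.pi],10)
E
```

```text
{'t': np.float64(30.6), 'joints': array([ 0.058,  0.486,  1.541, -0.   ,  1.112, -1.521]), 'eef_pos': array([620.076, 102.108, 202.595]), 'tcp_rot': array([ 3.142e+00,  3.000e-03, -3.133e+00]), 'ft_force': array([-0.312,  0.498, -0.051]), 'moment': array([ 0.021, -0.012,  0.002]), 'grip_force': np.float64(0.0), 'opening': np.float64(0.501)}
per row xyz [ 0.337 -0.035  0.018] r [-0.     0.003 -0.187] n 10
```

Request:
step_arm --plan '[{"x": 0.34,"y": -0.035,"z": 0,"rx": 0,"ry": 0,"rz": -0.19},{"x": 0.34,"y": -0.035,"z": 0,"rx": 0,"ry": 0,"rz": -0.19},{"x": 0.34,"y": -0.035,"z": 0,"rx": 0,"ry": 0,"rz": -0.19},{"x": 0.34,"y": -0.035,"z": 0,"rx": 0,"ry": 0,"rz": -0.19},{"x": 0.34,"y": -0.035,"z": 0,"rx": 0,"ry": 0,"rz": -0.19},{"x": 0.34,"y": -0.035,"z": 0,"rx": 0,"ry": 0,"rz": -0.19},{"x": 0.34,"y": -0.035,"z": 0,"rx": 0,"ry": 0,"rz": -0.19},{"x": 0.34,"y": -0.035,"z": 0,"rx": 0,"ry": 0,"rz": -0.19},{"x": 0.34,"y": -0.035,"z": 0,"rx": 0,"ry": 0,"rz": -0.19},{"x": 0.32,"y": -0.035,"z": 0,"rx": 0,"ry": 0,"rz": -0.19}]'

```text
t: 31.43
eef_pos: [535.1, 86.0, 200.1]
tcp_rot: [3.142, 0.0, -2.947]
ft_force: [-0.1, -0.1, -0.8]
opening: 0.501
grip_force: 0.0
```

```bash
python3 - <<'E'
from h import *
st(); need([537.4,85.7,32.8],[np.pi,0,.195+np.pi],1)
I=[];D=None
for i in range(4): I.append(cam('side')['image'].astype(float))
a=ld('side'); m=np.mean(I,0)
g=m[...,2]-m[...,0]
d=np.array([np.cos(.195),np.sin(.195)])
im=cv2.resize(m.astype(np.uint8)[210:250,270:323,::-1],(795,600),interpolation=cv2.INTER_CUBIC)
def pt(x,y,z,c,col=(0,255,0)):
    q=np.array([619.6,102])+x*d+y*np.array([-d[1],d[0]]); u,v=proj(a,[*q,z]); cv2.circle(im,(int((u-270+.5)*15),int((v-210+.5)*15)),3,col,-1)
for t in np.linspace(0,6.28,25): pt(9*np.cos(t),9*np.sin(t),58,0)
for x in(-20,-10,0,10,20): pt(x,-9,56,0,(0,0,255))
cv2.imwrite('pics/k.png',im)
E
```

```text
{'t': np.float64(31.433), 'joints': array([ 0.037,  0.366,  1.754,  0.   ,  1.022, -1.728]), 'eef_pos': array([535.064,  85.967, 200.074]), 'tcp_rot': array([ 3.142,  0.   , -2.947]), 'ft_force': array([-0.148, -0.062, -0.795]), 'moment': array([ 0.037, -0.017,  0.017]), 'grip_force': np.float64(0.0), 'opening': np.float64(0.501)}
per row xyz [-0.089 -0.029  6.691] r [ 0.     0.001 -0.   ] n 1
```

View pics/k.png

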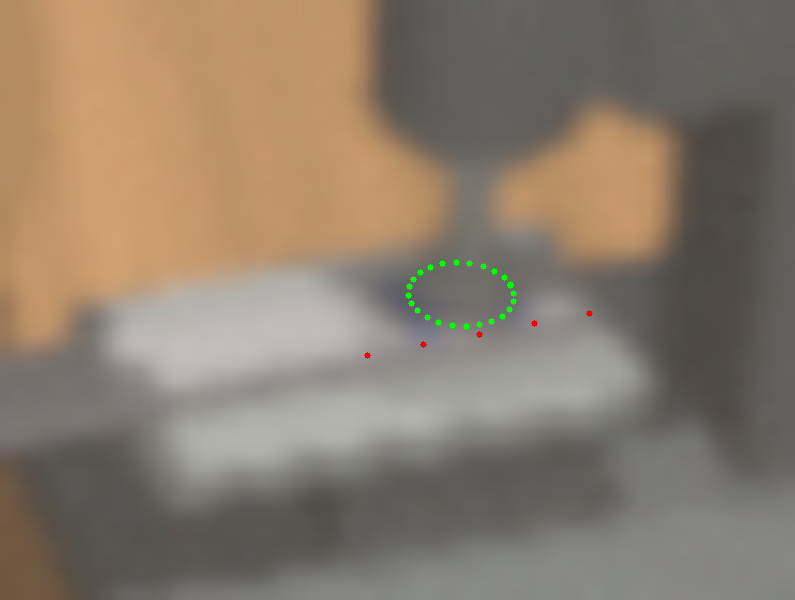

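The stem stands at crop u≈472 and the modelled axis at 461, i.e. about 1.5 to 2 mm further toward the column. The left line at (421,335) sits at -10 mm of the model. Both agree with the force fit. I'll regrip the bar and push it in about 2.2 mm, plus 0.8 mm sideways.

Request:
step_arm --plan '[{"x": -0.08,"y": -0.02,"z": 0.5,"rx": 0,"ry": 0,"rz": 0},{"x": 0,"y": 0,"z": 0.9,"rx": 0,"ry": 0,"rz": 0},{"x": 0,"y": 0,"z": 0.9,"rx": 0,"ry": 0,"rz": 0},{"x": 0,"y": 0,"z": 0.9,"rx": 0,"ry": 0,"rz": 0},{"x": 0,"y": 0,"z": 0.9,"rx": 0,"ry": 0,"rz": 0},{"x": 0,"y": 0,"z": 0.9,"rx": 0,"ry": 0,"rz": 0},{"x": 0,"y": 0,"z": 0.8,"rx": 0,"ry": 0,"rz": 0},{"x": 0,"y": 0,"z": 0.5,"rx": 0,"ry": 0,"rz": 0},{"x": 0,"y": 0,"z": 0.3,"rx": 0,"ry": 0,"rz": 0},{"x": 0,"y": 0,"z": 0.07,"rx": 0,"ry": 0,"rz": 0}]'

```text
t: 32.47
eef_pos: [537.9, 86.1, 32.0]
tcp_rot: [3.141, -0.002, -2.949]
ft_force: [-0.1, 0.6, -0.4]
opening: 0.502
grip_force: 0.0
```

Request:
step_arm --jaw 1 --plan '[{"x": 0,"y": 0,"z": 0,"rx": 0,"ry": 0,"rz": 0},{"x": 0,"y": 0,"z": 0,"rx": 0,"ry": 0,"rz": 0},{"x": 0,"y": 0,"z": 0,"rx": 0,"ry": 0,"rz": 0},{"x": 0,"y": 0,"z": 0,"rx": 0,"ry": 0,"rz": 0},{"x": 0,"y": 0,"z": 0,"rx": 0,"ry": 0,"rz": 0},{"x": 0,"y": 0,"z": 0,"rx": 0,"ry": 0,"rz": 0},{"x": 0,"y": 0,"z": 0,"rx": 0,"ry": 0,"rz": 0},{"x": 0,"y": 0,"z": 0,"rx": 0,"ry": 0,"rz": 0},{"x": 0,"y": 0,"z": 0,"rx": 0,"ry": 0,"rz": 0},{"x": 0,"y": 0,"z": 0,"rx": 0,"ry": 0,"rz": 0}]'

```text
t: 33.3
eef_pos: [538.4, 86.1, 33.8]
tcp_rot: [-3.142, 0.001, -2.948]
ft_force: [-1.2, 0.8, 5.4]
opening: 0.005
grip_force: 2.6
```

```bash
python3 - <<'E'
from h import *
st(); need([539.2,86.9,state()['eef_pos'][2]],[np.pi,0,.195+np.pi],1)
E
```

```text
{'t': np.float64(33.3), 'joints': array([ 0.037,  0.596,  1.904,  0.   ,  0.641, -1.727]), 'eef_pos': array([538.358,  86.119,  33.773]), 'tcp_rot': array([-3.142e+00,  1.000e-03, -2.948e+00]), 'ft_force': array([-1.179,  0.838,  5.354]), 'moment': array([ 0.033,  0.067, -0.034]), 'grip_force': np.float64(2.625), 'opening': np.float64(0.005)}
per row xyz [-0.039  0.024  0.   ] r [-0.001  0.011 -0.018] n 1
```

The jaws shut over the bar's top edge (opening 0.005, 5 N upward), so the true tips sit about 22 to 23 mm beyond reported and the first grip was shallow. I'll lift off, open, then go lower (the overhang leaves room) and regrip.

Request:
step_arm --plan '[{"x": 0,"y": 0,"z": -0.2,"rx": 0,"ry": 0,"rz": 0},{"x": 0,"y": 0,"z": -0.4,"rx": 0,"ry": 0,"rz": 0},{"x": 0,"y": 0,"z": 0,"rx": 0,"ry": 0,"rz": 0},{"x": 0,"y": 0,"z": 0,"rx": 0,"ry": 0,"rz": 0},{"x": 0,"y": 0,"z": 0,"rx": 0,"ry": 0,"rz": 0},{"x": 0,"y": 0,"z": 0,"rx": 0,"ry": 0,"rz": 0},{"x": 0,"y": 0,"z": 0,"rx": 0,"ry": 0,"rz": 0},{"x": 0,"y": 0,"z": 0,"rx": 0,"ry": 0,"rz": 0},{"x": 0,"y": 0,"z": 0,"rx": 0,"ry": 0,"rz": 0},{"x": 0,"y": 0,"z": 0,"rx": 0,"ry": 0,"rz": 0}]'

```text
t: 34.13
eef_pos: [538.0, 86.1, 48.1]
tcp_rot: [3.141, -0.0, -2.948]
ft_force: [-1.1, 0.3, -0.3]
opening: 0.003
grip_force: 0.0
```

```bash
python3 - <<'E'
from h import *
st(); need([537.4,85.8,26.5],[np.pi,0,.195+np.pi],1)
a=cam('side'); m=a['image'].astype(float)
im=cv2.resize(m.astype(np.uint8)[195:255,255:335,::-1],(800,600),interpolation=cv2.INTER_CUBIC)
cv2.imwrite('pics/l.png',im)
E
```

```text
{'t': np.float64(34.133), 'joints': array([ 0.037,  0.573,  1.895,  0.   ,  0.674, -1.727]), 'eef_pos': array([537.951,  86.104,  48.15 ]), 'tcp_rot': array([ 3.141, -0.   , -2.948]), 'ft_force': array([-1.129,  0.316, -0.342]), 'moment': array([-0.006,  0.028, -0.023]), 'grip_force': np.float64(0.0), 'opening': np.float64(0.003)}
per row xyz [ 0.024 -0.008  0.866] r [ 0.001 -0.002 -0.018] n 1
```

View pics/l.png

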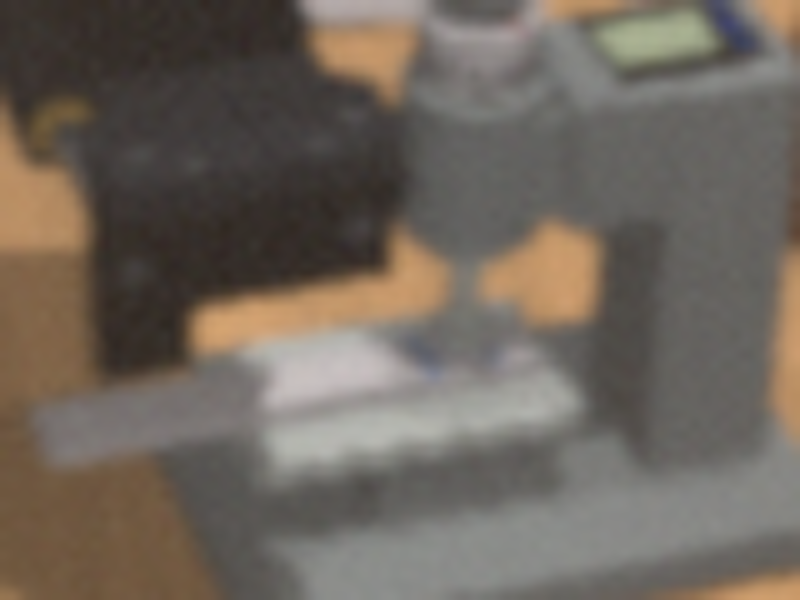

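The bar is unmoved: lines at (427,360) and (490,355), lying flat. That makes 11 pictures viewed, one over the limit of 10, so from here I'll work by numbers alone. Opening and lowering to 26.5.

Request:
step_arm --jaw 0 --plan '[{"x": 0,"y": 0,"z": 0,"rx": 0,"ry": 0,"rz": 0},{"x": 0,"y": 0,"z": 0,"rx": 0,"ry": 0,"rz": 0},{"x": 0,"y": 0,"z": 0,"rx": 0,"ry": 0,"rz": 0},{"x": 0,"y": 0,"z": 0,"rx": 0,"ry": 0,"rz": 0},{"x": 0.01,"y": -0.01,"z": 0,"rx": 0,"ry": 0,"rz": -0.02},{"x": 0.01,"y": 0,"z": 0.2,"rx": 0,"ry": 0,"rz": 0},{"x": 0,"y": 0,"z": 0.3,"rx": 0,"ry": 0,"rz": 0},{"x": 0,"y": 0,"z": 0.2,"rx": 0,"ry": 0,"rz": 0},{"x": 0,"y": 0,"z": 0.15,"rx": 0,"ry": 0,"rz": 0},{"x": 0,"y": 0,"z": 0,"rx": 0,"ry": 0,"rz": 0}]'

```text
t: 35.02
eef_pos: [537.1, 85.7, 25.9]
tcp_rot: [3.141, -0.002, -2.946]
ft_force: [0.3, -0.1, -0.0]
opening: 0.496
grip_force: 0.0
```

Request:
step_arm --jaw 1 --plan '[{"x": 0,"y": 0,"z": 0,"rx": 0,"ry": 0,"rz": 0},{"x": 0,"y": 0,"z": 0,"rx": 0,"ry": 0,"rz": 0},{"x": 0,"y": 0,"z": 0,"rx": 0,"ry": 0,"rz": 0},{"x": 0,"y": 0,"z": 0,"rx": 0,"ry": 0,"rz": 0},{"x": 0,"y": 0,"z": 0,"rx": 0,"ry": 0,"rz": 0},{"x": 0,"y": 0,"z": 0,"rx": 0,"ry": 0,"rz": 0},{"x": 0,"y": 0,"z": 0,"rx": 0,"ry": 0,"rz": 0},{"x": 0,"y": 0,"z": 0,"rx": 0,"ry": 0,"rz": 0},{"x": 0,"y": 0,"z": 0,"rx": 0,"ry": 0,"rz": 0},{"x": 0,"y": 0,"z": 0,"rx": 0,"ry": 0,"rz": 0}]'

```text
t: 35.85
eef_pos: [537.6, 85.8, 27.1]
tcp_rot: [3.142, 0.0, -2.946]
ft_force: [0.6, 1.0, 1.6]
opening: 0.189
grip_force: 30.0
```

```bash
python3 - <<'E'
from h import *
st()
E
```

```text
{'t': np.float64(35.85), 'joints': array([ 0.037,  0.606,  1.909,  0.   ,  0.626, -1.729]), 'eef_pos': array([537.647,  85.771,  27.131]), 'tcp_rot': array([ 3.142,  0.   , -2.946]), 'ft_force': array([0.601, 1.022, 1.598]), 'moment': array([ 0.062, -0.02 ,  0.038]), 'grip_force': np.float64(29.998), 'opening': np.float64(0.189)}
```

Request:
step_arm --plan '[{"x": -0.04,"y": 0.015,"z": 0,"rx": 0,"ry": 0,"rz": 0},{"x": -0.045,"y": 0.015,"z": 0,"rx": 0,"ry": 0,"rz": 0},{"x": 0,"y": 0,"z": 0,"rx": 0,"ry": 0,"rz": 0},{"x": 0,"y": 0,"z": 0,"rx": 0,"ry": 0,"rz": 0},{"x": 0,"y": 0,"z": 0,"rx": 0,"ry": 0,"rz": 0},{"x": 0,"y": 0,"z": 0,"rx": 0,"ry": 0,"rz": 0},{"x": 0,"y": 0,"z": 0,"rx": 0,"ry": 0,"rz": 0},{"x": 0,"y": 0,"z": 0,"rx": 0,"ry": 0,"rz": 0},{"x": 0,"y": 0,"z": 0,"rx": 0,"ry": 0,"rz": 0},{"x": 0,"y": 0,"z": 0,"rx": 0,"ry": 0,"rz": 0}]'

```text
t: 36.68
eef_pos: [539.5, 87.0, 27.1]
tcp_rot: [3.142, 0.0, -2.946]
ft_force: [-2.3, 0.4, 4.3]
opening: 0.183
grip_force: 30.0
```

Request:
step_arm --jaw 0 --plan '[{"x": 0,"y": 0,"z": 0,"rx": 0,"ry": 0,"rz": 0},{"x": 0,"y": 0,"z": 0,"rx": 0,"ry": 0,"rz": 0},{"x": 0,"y": 0,"z": 0,"rx": 0,"ry": 0,"rz": 0},{"x": 0,"y": 0,"z": 0,"rx": 0,"ry": 0,"rz": 0},{"x": 0,"y": 0,"z": -0.3,"rx": 0,"ry": 0,"rz": 0},{"x": 0,"y": 0,"z": -0.8,"rx": 0,"ry": 0,"rz": 0},{"x": 0,"y": 0,"z": -1,"rx": 0,"ry": 0,"rz": 0},{"x": 0,"y": 0,"z": -1,"rx": 0,"ry": 0,"rz": 0},{"x": 0,"y": 0,"z": -1,"rx": 0,"ry": 0,"rz": 0},{"x": 0,"y": 0,"z": -1,"rx": 0,"ry": 0,"rz": 0}]'

```text
t: 37.52
eef_pos: [539.3, 86.9, 156.3]
tcp_rot: [3.142, 0.0, -2.946]
ft_force: [0.8, 0.0, 0.2]
opening: 0.5
grip_force: 0.0
```

Request:
step_arm --plan '[{"x": 0,"y": 0,"z": -1,"rx": 0,"ry": 0,"rz": 0},{"x": 0,"y": 0,"z": -0.8,"rx": 0,"ry": 0,"rz": 0},{"x": 0,"y": 0,"z": 0,"rx": 0,"ry": 0,"rz": -1},{"x": 0,"y": 0,"z": 0,"rx": 0,"ry": 0,"rz": -1},{"x": 0,"y": 0,"z": 0,"rx": 0,"ry": 0,"rz": -1},{"x": 0,"y": 0,"z": 0,"rx": 0,"ry": 0,"rz": -1},{"x": 0,"y": 0,"z": 0,"rx": 0,"ry": 0,"rz": -1},{"x": 0,"y": 0,"z": 0,"rx": 0,"ry": 0,"rz": -1},{"x": 0,"y": 0,"z": 0,"rx": 0,"ry": 0,"rz": -1},{"x": 0,"y": 0,"z": 0,"rx": 0,"ry": 0,"rz": 0}]'

```text
t: 38.35
eef_pos: [539.4, 86.9, 200.1]
tcp_rot: [-3.141, 0.0, -2.242]
ft_force: [0.5, 0.1, -0.3]
opening: 0.5
grip_force: 0.0
```

```bash
python3 - <<'E'
from h import *
st(); s=state(); need([621.4,103.3,s['eef_pos'][2]],[np.pi,0,s['tcp_rot'][2]],10)
a=cam('side'); m=a['image'].astype(float); g=m[...,2]-m[...,0]
vv,uu=np.nonzero(g[222:240,285:315]>12); print(sorted(zip(uu+285,vv+222,g[vv+222,uu+285].astype(int))))
E
```

```text
{'t': np.float64(38.35), 'joints': array([ 0.039,  0.372,  1.744,  0.   ,  1.025, -2.432]), 'eef_pos': array([539.397,  86.891, 200.058]), 'tcp_rot': array([-3.141,  0.   , -2.242]), 'ft_force': array([ 0.499,  0.095, -0.307]), 'moment': array([ 0.112,  0.028, -0.004]), 'grip_force': np.float64(0.0), 'opening': np.float64(0.5)}
per row xyz [-0.255 -0.216  0.   ] r [-0.  0. -0.] n 10
[]
```

Request:
step_arm --plan '[{"x": -0.32,"y": -0.27,"z": 0,"rx": 0,"ry": 0,"rz": 0},{"x": -0.32,"y": -0.27,"z": 0,"rx": 0,"ry": 0,"rz": 0},{"x": -0.32,"y": -0.27,"z": 0,"rx": 0,"ry": 0,"rz": 0},{"x": -0.32,"y": -0.27,"z": 0,"rx": 0,"ry": 0,"rz": 0},{"x": -0.32,"y": -0.27,"z": 0,"rx": 0,"ry": 0,"rz": 0},{"x": -0.32,"y": -0.27,"z": 0,"rx": 0,"ry": 0,"rz": 0},{"x": -0.32,"y": -0.27,"z": 0,"rx": 0,"ry": 0,"rz": 0},{"x": -0.31,"y": -0.27,"z": 0,"rx": 0,"ry": 0,"rz": 0},{"x": 0,"y": 0,"z": 0,"rx": 0,"ry": 0,"rz": 0},{"x": 0,"y": 0,"z": 0,"rx": 0,"ry": 0,"rz": 0}]'

```text
t: 39.23
eef_pos: [622.0, 103.0, 199.0]
tcp_rot: [3.141, -0.0, -2.247]
ft_force: [0.6, -0.1, 0.0]
opening: 0.502
grip_force: 0.0
```

Request:
step_arm --plan '[{"x": 0,"y": 0,"z": 0.3,"rx": 0,"ry": 0,"rz": 0},{"x": 0,"y": 0,"z": 0.4,"rx": 0,"ry": 0,"rz": 0},{"x": 0,"y": 0,"z": 0.4,"rx": 0,"ry": 0,"rz": 0},{"x": 0,"y": 0,"z": 0.4,"rx": 0,"ry": 0,"rz": 0},{"x": 0,"y": 0,"z": 0.4,"rx": 0,"ry": 0,"rz": 0},{"x": 0,"y": 0,"z": 0.2,"rx": 0,"ry": 0,"rz": 0},{"x": 0,"y": 0,"z": 0,"rx": 0,"ry": 0,"rz": 0},{"x": 0,"y": 0,"z": 0,"rx": 0,"ry": 0,"rz": 0},{"x": 0,"y": 0,"z": 0,"rx": 0,"ry": 0,"rz": 0},{"x": 0,"y": 0,"z": 0,"rx": 0,"ry": 0,"rz": 0}]'

```text
t: 40.07
eef_pos: [621.7, 102.9, 147.6]
tcp_rot: [-3.141, 0.001, -2.246]
ft_force: [0.4, -0.0, 0.0]
opening: 0.497
grip_force: 0.0
```

Request:
step_arm --jaw 1 --plan '[{"x": 0,"y": 0,"z": 0,"rx": 0,"ry": 0,"rz": 0},{"x": 0,"y": 0,"z": 0,"rx": 0,"ry": 0,"rz": 0},{"x": 0,"y": 0,"z": 0,"rx": 0,"ry": 0,"rz": 0},{"x": 0,"y": 0,"z": 0,"rx": 0,"ry": 0,"rz": 0},{"x": 0,"y": 0,"z": 0,"rx": 0,"ry": 0,"rz": 0},{"x": 0,"y": 0,"z": 0,"rx": 0,"ry": 0,"rz": 0},{"x": 0,"y": 0,"z": 0,"rx": 0,"ry": 0,"rz": 0},{"x": 0,"y": 0,"z": 0,"rx": 0,"ry": 0,"rz": 0},{"x": 0,"y": 0,"z": 0,"rx": 0,"ry": 0,"rz": 0},{"x": 0,"y": 0,"z": 0,"rx": 0,"ry": 0,"rz": 0}]'

```text
t: 40.9
eef_pos: [621.3, 103.0, 147.1]
tcp_rot: [3.141, 0.0, -2.246]
ft_force: [-3.6, 2.3, 2.5]
opening: 0.246
grip_force: 30.0
```

```bash
python3 -c "
from h import *
st()"
```

```text
{'t': np.float64(40.9), 'joints': array([ 0.059,  0.544,  1.597,  0.   ,  1.001, -2.407]), 'eef_pos': array([621.331, 103.047, 147.136]), 'tcp_rot': array([ 3.141,  0.   , -2.246]), 'ft_force': array([-3.561,  2.328,  2.514]), 'moment': array([ 0.524,  0.712, -0.007]), 'grip_force': np.float64(30.001), 'opening': np.float64(0.246)}
```

Request:
step_arm --plan '[{"x": 0,"y": 0,"z": 0,"rx": 0,"ry": 0,"rz": 1},{"x": 0,"y": 0,"z": 0,"rx": 0,"ry": 0,"rz": 1},{"x": 0,"y": 0,"z": 0,"rx": 0,"ry": 0,"rz": 1},{"x": 0,"y": 0,"z": 0,"rx": 0,"ry": 0,"rz": 1},{"x": 0,"y": 0,"z": 0,"rx": 0,"ry": 0,"rz": 1},{"x": 0,"y": 0,"z": 0,"rx": 0,"ry": 0,"rz": 1},{"x": 0,"y": 0,"z": 0,"rx": 0,"ry": 0,"rz": 1},{"x": 0,"y": 0,"z": 0,"rx": 0,"ry": 0,"rz": 1},{"x": 0,"y": 0,"z": 0,"rx": 0,"ry": 0,"rz": 1},{"x": 0,"y": 0,"z": 0,"rx": 0,"ry": 0,"rz": 1}]'

```text
t: 41.73
eef_pos: [621.1, 103.6, 147.1]
tcp_rot: [3.141, -0.001, 3.032]
ft_force: [-4.5, 6.6, 5.3]
opening: 0.246
grip_force: 30.0
```

```bash
python3 -c "
from h import *
st()"
```

```text
{'t': np.float64(41.733), 'joints': array([ 6.000e-02,  5.440e-01,  1.597e+00,  1.000e-03,  1.001e+00,
       -1.402e+00]), 'eef_pos': array([621.108, 103.591, 147.119]), 'tcp_rot': array([ 3.141e+00, -1.000e-03,  3.032e+00]), 'ft_force': array([-4.52 ,  6.607,  5.27 ]), 'moment': array([1.132, 0.81 , 0.011]), 'grip_force': np.float64(30.0), 'opening': np.float64(0.246)}
```

Request:
step_arm --plan '[{"x": 0,"y": 0,"z": 0,"rx": 0,"ry": 0,"rz": 0.4},{"x": 0,"y": 0,"z": 0,"rx": 0,"ry": 0,"rz": 0.4},{"x": 0,"y": 0,"z": 0,"rx": 0,"ry": 0,"rz": 0.4},{"x": 0,"y": 0,"z": 0,"rx": 0,"ry": 0,"rz": 0.4},{"x": 0,"y": 0,"z": 0,"rx": 0,"ry": 0,"rz": 0.4},{"x": 0,"y": 0,"z": 0,"rx": 0,"ry": 0,"rz": 0.4},{"x": 0,"y": 0,"z": 0,"rx": 0,"ry": 0,"rz": 0.4},{"x": 0,"y": 0,"z": 0,"rx": 0,"ry": 0,"rz": 0.4},{"x": 0,"y": 0,"z": 0,"rx": 0,"ry": 0,"rz": 0.4},{"x": 0,"y": 0,"z": 0,"rx": 0,"ry": 0,"rz": 0.4}]'

```text
t: 42.57
eef_pos: [621.2, 103.8, 147.1]
tcp_rot: [3.141, -0.001, 2.635]
ft_force: [-3.3, 7.3, 3.6]
opening: 0.244
grip_force: 30.0
```

```bash
echo 'def q():
    s=state(); print(np.round(s["t"],2),"q6",np.round(s["joints"][5],3),"pos",np.round(s["eef_pos"],1),"F",np.round(s["ft_force"],1),"M",np.round(s["moment"],3),"tau6",np.round(s["tau"][5],3),"op",np.round(s["opening"],3))' >> h.py; python3 -c "
from h import *
q()"
```

```text
42.57 q6 -1.005 pos [621.2 103.8 147.1] F [-3.3  7.3  3.6] M [1.259 0.788 0.022] tau6 -0.765 op 0.244
```

Request:
step_arm --plan '[{"x": 0,"y": 0,"z": 0,"rx": 0,"ry": 0,"rz": 0.4},{"x": 0,"y": 0,"z": 0,"rx": 0,"ry": 0,"rz": 0.4},{"x": 0,"y": 0,"z": 0,"rx": 0,"ry": 0,"rz": 0.4},{"x": 0,"y": 0,"z": 0,"rx": 0,"ry": 0,"rz": 0.4},{"x": 0,"y": 0,"z": 0,"rx": 0,"ry": 0,"rz": 0.4},{"x": 0,"y": 0,"z": 0,"rx": 0,"ry": 0,"rz": 0.4},{"x": 0,"y": 0,"z": 0,"rx": 0,"ry": 0,"rz": 0.4},{"x": 0,"y": 0,"z": 0,"rx": 0,"ry": 0,"rz": 0.4},{"x": 0,"y": 0,"z": 0,"rx": 0,"ry": 0,"rz": 0.4},{"x": 0,"y": 0,"z": 0,"rx": 0,"ry": 0,"rz": 0.4}]'

```text
t: 43.4
eef_pos: [621.3, 104.0, 147.2]
tcp_rot: [3.141, -0.001, 2.235]
ft_force: [-4.0, 8.5, 3.6]
opening: 0.247
grip_force: 30.0
```

```bash
python3 -c "
from h import *
q()"
```

```text
43.4 q6 -0.605 pos [621.3 104.  147.2] F [-4.   8.5  3.6] M [1.472 0.703 0.074] tau6 -0.766 op 0.247
```

Request:
step_arm --plan '[{"x": 0,"y": 0,"z": 0,"rx": 0,"ry": 0,"rz": 0.4},{"x": 0,"y": 0,"z": 0,"rx": 0,"ry": 0,"rz": 0.4},{"x": 0,"y": 0,"z": 0,"rx": 0,"ry": 0,"rz": 0.4},{"x": 0,"y": 0,"z": 0,"rx": 0,"ry": 0,"rz": 0.4},{"x": 0,"y": 0,"z": 0,"rx": 0,"ry": 0,"rz": 0.4},{"x": 0,"y": 0,"z": 0,"rx": 0,"ry": 0,"rz": 0.4},{"x": 0,"y": 0,"z": 0,"rx": 0,"ry": 0,"rz": 0.4},{"x": 0,"y": 0,"z": 0,"rx": 0,"ry": 0,"rz": 0},{"x": 0,"y": 0,"z": 0,"rx": 0,"ry": 0,"rz": 0},{"x": 0,"y": 0,"z": 0,"rx": 0,"ry": 0,"rz": 0}]'

```text
t: 44.23
eef_pos: [621.5, 104.1, 147.2]
tcp_rot: [3.141, -0.002, 1.957]
ft_force: [-1.8, 8.0, 2.8]
opening: 0.246
grip_force: 30.0
```

```bash
python3 -c "
from h import *
for i in range(4): q(); read_camera('side')"
```

```text
44.23 q6 -0.327 pos [621.5 104.1 147.2] F [-1.8  8.   2.8] M [ 1.511  0.546 -0.031] tau6 -0.011 op 0.246
44.28 q6 -0.327 pos [621.5 104.1 147.2] F [-1.7  8.5  3.8] M [ 1.547  0.538 -0.013] tau6 -0.022 op 0.246
44.33 q6 -0.327 pos [621.5 104.1 147.2] F [-3.4  9.   4.7] M [1.508 0.565 0.04 ] tau6 -0.024 op 0.244
44.38 q6 -0.327 pos [621.5 104.1 147.2] F [-2.4  8.8  3.6] M [ 1.482  0.558 -0.031] tau6 -0.024 op 0.252
```

tau6 is clean: -0.024 N m at rest (the free drag) and -0.766 while turning. A slip should read about -0.15 at rest and -0.89 turning.

Request:
step_arm --plan '[{"x": 0,"y": 0,"z": 0,"rx": 0,"ry": 0,"rz": 0.4},{"x": 0,"y": 0,"z": 0,"rx": 0,"ry": 0,"rz": 0.4},{"x": 0,"y": 0,"z": 0,"rx": 0,"ry": 0,"rz": 0.4},{"x": 0,"y": 0,"z": 0,"rx": 0,"ry": 0,"rz": 0.4},{"x": 0,"y": 0,"z": 0,"rx": 0,"ry": 0,"rz": 0.4},{"x": 0,"y": 0,"z": 0,"rx": 0,"ry": 0,"rz": 0.4},{"x": 0,"y": 0,"z": 0,"rx": 0,"ry": 0,"rz": 0.4},{"x": 0,"y": 0,"z": 0,"rx": 0,"ry": 0,"rz": 0.4},{"x": 0,"y": 0,"z": 0,"rx": 0,"ry": 0,"rz": 0.4},{"x": 0,"y": 0,"z": 0,"rx": 0,"ry": 0,"rz": 0.4}]'

```text
t: 45.27
eef_pos: [621.7, 104.2, 147.2]
tcp_rot: [3.141, -0.002, 1.555]
ft_force: [-1.4, 9.0, 2.9]
opening: 0.244
grip_force: 30.0
```

```bash
python3 -c "
from h import *
q()"
```

```text
45.27 q6 0.075 pos [621.7 104.2 147.2] F [-1.4  9.   2.9] M [1.601 0.365 0.009] tau6 -0.769 op 0.244
```

Request:
step_arm --plan '[{"x": 0,"y": 0,"z": 0,"rx": 0,"ry": 0,"rz": 0.4},{"x": 0,"y": 0,"z": 0,"rx": 0,"ry": 0,"rz": 0.4},{"x": 0,"y": 0,"z": 0,"rx": 0,"ry": 0,"rz": 0.4},{"x": 0,"y": 0,"z": 0,"rx": 0,"ry": 0,"rz": 0.4},{"x": 0,"y": 0,"z": 0,"rx": 0,"ry": 0,"rz": 0.4},{"x": 0,"y": 0,"z": 0,"rx": 0,"ry": 0,"rz": 0.4},{"x": 0,"y": 0,"z": 0,"rx": 0,"ry": 0,"rz": 0.4},{"x": 0,"y": 0,"z": 0,"rx": 0,"ry": 0,"rz": 0.4},{"x": 0,"y": 0,"z": 0,"rx": 0,"ry": 0,"rz": 0.4},{"x": 0,"y": 0,"z": 0,"rx": 0,"ry": 0,"rz": 0.4}]'

```text
t: 46.1
eef_pos: [622.0, 104.1, 147.2]
tcp_rot: [3.141, -0.002, 1.155]
ft_force: [0.3, 8.8, 1.8]
opening: 0.248
grip_force: 30.0
```

```bash
python3 -c "
from h import *
q()"
```

```text
46.1 q6 0.475 pos [622.  104.1 147.2] F [0.3 8.8 1.8] M [1.568 0.189 0.021] tau6 -0.77 op 0.248
```

Request:
step_arm --plan '[{"x": 0,"y": 0,"z": 0,"rx": 0,"ry": 0,"rz": 0.4},{"x": 0,"y": 0,"z": 0,"rx": 0,"ry": 0,"rz": 0.4},{"x": 0,"y": 0,"z": 0,"rx": 0,"ry": 0,"rz": 0.4},{"x": 0,"y": 0,"z": 0,"rx": 0,"ry": 0,"rz": 0.4},{"x": 0,"y": 0,"z": 0,"rx": 0,"ry": 0,"rz": 0.4},{"x": 0,"y": 0,"z": 0,"rx": 0,"ry": 0,"rz": 0.4},{"x": 0,"y": 0,"z": 0,"rx": 0,"ry": 0,"rz": 0.4},{"x": 0,"y": 0,"z": 0,"rx": 0,"ry": 0,"rz": 0.4},{"x": 0,"y": 0,"z": 0,"rx": 0,"ry": 0,"rz": 0.4},{"x": 0,"y": 0,"z": 0,"rx": 0,"ry": 0,"rz": 0.4}]'

```text
t: 46.93
eef_pos: [622.2, 104.0, 147.2]
tcp_rot: [-3.142, -0.003, 0.755]
ft_force: [1.0, 8.5, 2.1]
opening: 0.248
grip_force: 30.0
```

```bash
python3 -c "
from h import *
q()"
```

```text
46.93 q6 0.875 pos [622.2 104.  147.2] F [1.  8.5 2.1] M [1.5   0.04  0.072] tau6 -0.772 op 0.248
```

Request:
step_arm --plan '[{"x": 0,"y": 0,"z": 0,"rx": 0,"ry": 0,"rz": 0.4},{"x": 0,"y": 0,"z": 0,"rx": 0,"ry": 0,"rz": 0.4},{"x": 0,"y": 0,"z": 0,"rx": 0,"ry": 0,"rz": 0.4},{"x": 0,"y": 0,"z": 0,"rx": 0,"ry": 0,"rz": 0.4},{"x": 0,"y": 0,"z": 0,"rx": 0,"ry": 0,"rz": 0.4},{"x": 0,"y": 0,"z": 0,"rx": 0,"ry": 0,"rz": 0.4},{"x": 0,"y": 0,"z": 0,"rx": 0,"ry": 0,"rz": 0.4},{"x": 0,"y": 0,"z": 0,"rx": 0,"ry": 0,"rz": 0.4},{"x": 0,"y": 0,"z": 0,"rx": 0,"ry": 0,"rz": 0.4},{"x": 0,"y": 0,"z": 0,"rx": 0,"ry": 0,"rz": 0.4}]'

```text
t: 47.77
eef_pos: [622.4, 103.8, 147.2]
tcp_rot: [-3.141, -0.003, 0.355]
ft_force: [1.5, 7.0, 0.5]
opening: 0.247
grip_force: 30.0
```

```bash
python3 -c "
from h import *
q()"
```

```text
47.77 q6 1.275 pos [622.4 103.8 147.2] F [1.5 7.  0.5] M [ 1.327 -0.104  0.013] tau6 -0.773 op 0.247
```

Request:
step_arm --plan '[{"x": 0,"y": 0,"z": 0,"rx": 0,"ry": 0,"rz": 0.4},{"x": 0,"y": 0,"z": 0,"rx": 0,"ry": 0,"rz": 0.4},{"x": 0,"y": 0,"z": 0,"rx": 0,"ry": 0,"rz": 0.4},{"x": 0,"y": 0,"z": 0,"rx": 0,"ry": 0,"rz": 0.4},{"x": 0,"y": 0,"z": 0,"rx": 0,"ry": 0,"rz": 0.4},{"x": 0,"y": 0,"z": 0,"rx": 0,"ry": 0,"rz": 0.4},{"x": 0,"y": 0,"z": 0,"rx": 0,"ry": 0,"rz": 0.4},{"x": 0,"y": 0,"z": 0,"rx": 0,"ry": 0,"rz": 0.4},{"x": 0,"y": 0,"z": 0,"rx": 0,"ry": 0,"rz": 0.4},{"x": 0,"y": 0,"z": 0,"rx": 0,"ry": 0,"rz": 0.4}]'

```text
t: 48.6
eef_pos: [622.4, 103.6, 147.2]
tcp_rot: [-3.14, -0.002, -0.045]
ft_force: [1.0, 5.8, 1.2]
opening: 0.249
grip_force: 30.0
```

```bash
python3 -c "
from h import *
q()"
```

```text
48.6 q6 1.675 pos [622.4 103.6 147.2] F [1.  5.8 1.2] M [ 1.127 -0.159  0.067] tau6 -0.751 op 0.249
```

Request:
step_arm --plan '[{"x": 0,"y": 0,"z": 0,"rx": 0,"ry": 0,"rz": 0.4},{"x": 0,"y": 0,"z": 0,"rx": 0,"ry": 0,"rz": 0.4},{"x": 0,"y": 0,"z": 0,"rx": 0,"ry": 0,"rz": 0.4},{"x": 0,"y": 0,"z": 0,"rx": 0,"ry": 0,"rz": 0.4},{"x": 0,"y": 0,"z": 0,"rx": 0,"ry": 0,"rz": 0.4},{"x": 0,"y": 0,"z": 0,"rx": 0,"ry": 0,"rz": 0.4},{"x": 0,"y": 0,"z": 0,"rx": 0,"ry": 0,"rz": 0.4},{"x": 0,"y": 0,"z": 0,"rx": 0,"ry": 0,"rz": 0.4},{"x": 0,"y": 0,"z": 0,"rx": 0,"ry": 0,"rz": 0.4},{"x": 0,"y": 0,"z": 0,"rx": 0,"ry": 0,"rz": 0.4}]'

```text
t: 49.43
eef_pos: [622.4, 103.3, 147.3]
tcp_rot: [-3.14, -0.002, -0.445]
ft_force: [0.9, 4.7, 1.7]
opening: 0.247
grip_force: 30.0
```

```bash
python3 -c "
from h import *
q()"
```

```text
49.43 q6 2.075 pos [622.4 103.3 147.3] F [0.9 4.7 1.7] M [ 0.837 -0.148  0.161] tau6 -0.646 op 0.247
```

Mz rose to 0.161 and tau6 shifted by +0.125 (0.15 - 0.025), so the ratchet is slipping or just about to. A small further turn should show a plateau.

Request:
step_arm --plan '[{"x": 0,"y": 0,"z": 0,"rx": 0,"ry": 0,"rz": 0.25},{"x": 0,"y": 0,"z": 0,"rx": 0,"ry": 0,"rz": 0.25},{"x": 0,"y": 0,"z": 0,"rx": 0,"ry": 0,"rz": 0.25},{"x": 0,"y": 0,"z": 0,"rx": 0,"ry": 0,"rz": 0.25},{"x": 0,"y": 0,"z": 0,"rx": 0,"ry": 0,"rz": 0.25},{"x": 0,"y": 0,"z": 0,"rx": 0,"ry": 0,"rz": 0.25},{"x": 0,"y": 0,"z": 0,"rx": 0,"ry": 0,"rz": 0.25},{"x": 0,"y": 0,"z": 0,"rx": 0,"ry": 0,"rz": 0.25},{"x": 0,"y": 0,"z": 0,"rx": 0,"ry": 0,"rz": 0.25},{"x": 0,"y": 0,"z": 0,"rx": 0,"ry": 0,"rz": 0.25}]'

```text
t: 50.27
eef_pos: [622.3, 103.2, 147.3]
tcp_rot: [-3.14, -0.001, -0.694]
ft_force: [0.4, 2.7, 2.4]
opening: 0.245
grip_force: 30.0
```

```bash
python3 -c "
from h import *
for i in range(3): q(); read_camera('side')"
```

```text
50.27 q6 2.324 pos [622.3 103.2 147.3] F [0.4 2.7 2.4] M [ 0.686 -0.046  0.186] tau6 -0.348 op 0.245
50.32 q6 2.326 pos [622.3 103.2 147.3] F [2.6 3.3 2.2] M [ 0.801 -0.107  0.086] tau6 -0.225 op 0.245
50.37 q6 2.323 pos [622.3 103.1 147.3] F [1.6 3.9 3.4] M [ 0.789 -0.233  0.1  ] tau6 0.51 op 0.248
```

Request:
step_arm --plan '[{"x": 0,"y": 0,"z": 0,"rx": 0,"ry": 0,"rz": 0},{"x": 0,"y": 0,"z": 0,"rx": 0,"ry": 0,"rz": 0},{"x": 0,"y": 0,"z": 0,"rx": 0,"ry": 0,"rz": 0},{"x": 0,"y": 0,"z": 0,"rx": 0,"ry": 0,"rz": 0},{"x": 0,"y": 0,"z": 0,"rx": 0,"ry": 0,"rz": 0},{"x": 0,"y": 0,"z": 0,"rx": 0,"ry": 0,"rz": 0},{"x": 0,"y": 0,"z": 0,"rx": 0,"ry": 0,"rz": 0.2},{"x": 0,"y": 0,"z": 0,"rx": 0,"ry": 0,"rz": 0.4},{"x": 0,"y": 0,"z": 0,"rx": 0,"ry": 0,"rz": 0.4},{"x": 0,"y": 0,"z": 0,"rx": 0,"ry": 0,"rz": 0.4}]'

```text
t: 51.25
eef_pos: [622.2, 103.1, 147.3]
tcp_rot: [-3.14, -0.001, -0.834]
ft_force: [3.4, 3.0, 1.7]
opening: 0.246
grip_force: 30.0
```

```bash
python3 -c "
from h import *
for i in range(5): q(); read_camera('side')"
```

```text
51.25 q6 2.464 pos [622.2 103.1 147.3] F [3.4 3.  1.7] M [ 0.824 -0.305  0.111] tau6 -0.654 op 0.246
51.3 q6 2.467 pos [622.2 103.1 147.3] F [2.9 3.6 3. ] M [ 0.874 -0.459  0.089] tau6 -0.424 op 0.246
51.35 q6 2.463 pos [622.2 103.1 147.3] F [3.7 3.8 3.2] M [ 0.92  -0.445  0.058] tau6 0.75 op 0.247
51.4 q6 2.462 pos [622.2 103.1 147.3] F [3.  5.1 3. ] M [ 0.904 -0.496  0.046] tau6 0.298 op 0.247
51.45 q6 2.462 pos [622.2 103.1 147.3] F [3.6 3.4 1.9] M [ 0.882 -0.496  0.045] tau6 0.111 op 0.248
```

tau6 while turning is -0.654 against -0.646 before, so it has reached the slip plateau; the slip is somewhere between 0.35 and 0.75 rad. Release and rise clear.

Request:
step_arm --jaw 0 --plan '[{"x": 0,"y": 0,"z": 0,"rx": 0,"ry": 0,"rz": 0},{"x": 0,"y": 0,"z": 0,"rx": 0,"ry": 0,"rz": 0},{"x": 0,"y": 0,"z": 0,"rx": 0,"ry": 0,"rz": 0},{"x": 0,"y": 0,"z": 0,"rx": 0,"ry": 0,"rz": 0},{"x": 0,"y": 0,"z": 0,"rx": 0,"ry": 0,"rz": 0},{"x": 0,"y": 0,"z": -0.5,"rx": 0,"ry": 0,"rz": 0},{"x": 0,"y": 0,"z": -0.8,"rx": 0,"ry": 0,"rz": 0},{"x": 0,"y": 0,"z": -0.8,"rx": 0,"ry": 0,"rz": 0},{"x": 0,"y": 0,"z": -0.8,"rx": 0,"ry": 0,"rz": 0},{"x": 0,"y": 0,"z": -0.8,"rx": 0,"ry": 0,"rz": 0}]'

```text
t: 52.33
eef_pos: [621.3, 102.7, 240.4]
tcp_rot: [3.141, 0.0, -0.833]
ft_force: [-0.7, 0.2, 0.0]
opening: 0.499
grip_force: 0.0
```

```bash
python3 - <<'E'
from h import *
q(); need([480,75,260],[np.pi,0,state()['tcp_rot'][2]],10)
E
```

```text
52.33 q6 2.463 pos [621.3 102.7 240.4] F [-0.7  0.2  0. ] M [0.006 0.243 0.047] tau6 0.001 op 0.499
per row xyz [-0.298  0.493 -0.078] r [0. 0. 0.] n 10
```

Retreat so the cameras can see the marks.

Request:
step_arm --plan '[{"x": -0.3,"y": 0.5,"z": -0.3,"rx": 0,"ry": 0,"rz": 0},{"x": -0.3,"y": 0.5,"z": -0.3,"rx": 0,"ry": 0,"rz": 0},{"x": -0.3,"y": 0.5,"z": -0.1,"rx": 0,"ry": 0,"rz": 0},{"x": -0.3,"y": 0.5,"z": 0,"rx": 0,"ry": 0,"rz": 0},{"x": -0.3,"y": 0.5,"z": 0,"rx": 0,"ry": 0,"rz": 0},{"x": -0.3,"y": 0.5,"z": 0,"rx": 0,"ry": 0,"rz": 0},{"x": -0.3,"y": 0.5,"z": 0,"rx": 0,"ry": 0,"rz": 0},{"x": -0.3,"y": 0.5,"z": 0,"rx": 0,"ry": 0,"rz": 0},{"x": -0.3,"y": 0.5,"z": 0,"rx": 0,"ry": 0,"rz": 0},{"x": -0.3,"y": 0.5,"z": 0,"rx": 0,"ry": 0,"rz": 0}]'

```text
t: 53.17
eef_pos: [477.7, 74.1, 257.0]
tcp_rot: [3.141, 0.0, -0.833]
ft_force: [0.0, -0.8, -0.9]
opening: 0.499
grip_force: 0.0
```

```bash
python3 - <<'E'
from h import *
q()
for n in('side','top'):
    c=None;I=[]
    for i in range(3): c=cam(n); I.append(c['image'].astype(float))
    m=np.mean(I,0); g=m[...,0]-np.maximum(m[...,1],m[...,2])
    for z,r in((195,12),(151,15)):
        u,v=proj(c,[620.5,102.5,z]).astype(int); k=g[v-8:v+9,u-9:u+10]; vv,uu=np.nonzero(k>25)
        for x,y in zip(uu,vv): print(n,z,(x+u-9,y+v-8),int(k[y,x]),np.round(ray(c,x+u-9,y+v-8,z)[:2]-[620,102.5],1))
    if n=='side':
        b=m[...,2]-m[...,0]; vv,uu=np.nonzero(b[222:242,285:315]>5); print('blue',[(x+285,y+222,int(b[y+222,x+285])) for x,y in zip(uu,vv)])
        Q=cloud(c).reshape(-1,3); d=np.array([np.cos(.195),np.sin(.195)]); L=(Q[:,:2]-[620,102])@d; W=(Q[:,:2]-[620,102])@[-d[1],d[0]]
        for lo,hi in((-30,-15),(-60,-45),(-108,-80)):
            s=(abs(W)<8)&(L>lo)&(L<hi)&(Q[:,2]>40)&(Q[:,2]<70); print('bar z',lo,s.sum(),np.median(Q[s,2]))
        s=(abs(W)<14)&(L>-130)&(L<-70)&(Q[:,2]>45)&(Q[:,2]<65); print('bar end',L[s].min(),W[s].min(),W[s].max())
E
```

```text
53.17 q6 2.421 pos [477.7  74.1 257. ] F [ 0.  -0.8 -0.9] M [0.093 0.137 0.012] tau6 0.111 op 0.499
side 195 (np.int64(311), np.int64(174)) 33 [26.9 39.8]
side 195 (np.int64(312), np.int64(174)) 40 [29.3 39.6]
side 195 (np.int64(311), np.int64(175)) 36 [26.  34.9]
side 195 (np.int64(312), np.int64(175)) 43 [28.4 34.7]
side 195 (np.int64(311), np.int64(176)) 38 [25.1 30.1]
side 195 (np.int64(312), np.int64(176)) 43 [27.5 29.8]
side 195 (np.int64(311), np.int64(177)) 36 [24.2 25.3]
side 195 (np.int64(312), np.int64(177)) 43 [26.6 25. ]
side 195 (np.int64(311), np.int64(178)) 39 [23.3 20.5]
side 195 (np.int64(312), np.int64(178)) 44 [25.7 20.2]
side 195 (np.int64(310), np.int64(179)) 27 [20.1 16. ]
side 195 (np.int64(311), np.int64(179)) 41 [22.5 15.7]
side 195 (np.int64(312), np.int64(179)) 44 [24.9 15.5]
side 195 (np.int64(310), np.int64(180)) 27 [19.2 11.3]
side 195 (np.int64(311), np.int64(180)) 41 [21.6 11. ]
side 195 (np.int64(312), np.int64(180)) 45 [24.  10.8]
side 195 (np.int64(305), np.int64(181)) 36 [6.5 7.8]
side 195 (np.int64(306), np.int64(181)) 42 [8.9 7.5]
side 195 (np.i
[... 5048 characters left out ...]
9.3 3.8]
top 195 (np.int64(255), np.int64(157)) 50 [9.3 1.3]
top 195 (np.int64(254), np.int64(158)) 91 [6.8 3.8]
top 195 (np.int64(255), np.int64(158)) 91 [6.8 1.3]
top 195 (np.int64(254), np.int64(159)) 33 [4.3 3.7]
top 195 (np.int64(255), np.int64(159)) 55 [4.4 1.3]
top 151 (np.int64(254), np.int64(156)) 28 [23.3  3.8]
top 151 (np.int64(253), np.int64(157)) 30 [20.7  6.3]
top 151 (np.int64(254), np.int64(157)) 96 [20.7  3.7]
top 151 (np.int64(255), np.int64(157)) 50 [20.7  1.2]
top 151 (np.int64(254), np.int64(158)) 91 [18.1  3.7]
top 151 (np.int64(255), np.int64(158)) 91 [18.1  1.2]
top 151 (np.int64(254), np.int64(159)) 33 [15.5  3.7]
top 151 (np.int64(255), np.int64(159)) 55 [15.5  1.2]
```

The thimble mark moved as the wrist turned. The bar lies flat (56.4, 56.5 and 55.6 mm along its length) with its far end about 110 mm out, as it should be with the spot on the axis. The robot is clear of everything, so I'm handing in.

```bash
python3 -c "
from cell import *
print(job_done())"
```

```text
the job is handed in; nothing more can be done
None
```

I handed the job in at about 53.5 s with no verdict shown: the bar lies flat and clamped, the spot is centred to about 1–2 mm, and slip was felt as a torque plateau near 0.15 N m, an estimated 20–43° of slip (drum line not visible). The jaws once closed on top of the bar, pressing its overhang with about 5 N before clamping, and I viewed 11 pictures against the limit of 10.

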